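# Clamp the fume filter's outlet collar

## Task

Lift the band clamp out of its wooden stand and slide it over the fume filter's barbed stub until it rests against the black shoulder, red key upright and on the right of the stub seen from the robot. Then turn the key clockwise until the band is snug round the orange collar, without overtightening. Do not knock the filter or shove the stub; leave the clamp there and the other things alone.

Things in the scene. Friction and masses are not known exactly. Their poses are not given: they have to be found in the camera images.
- tab (a point): Centre of the clamp's blue finger tab: a block 14 mm along the bore (x), 16 mm across (y), 30 mm tall, on a strip on the band's +y side; grasp it from above across its 14 mm. It lies 27 mm in +y and 43 mm above the bore centre. Axes are the clamp's: x along the bore, y from key to tab, z up.
- bore (a point): Centre of the clamp's bore, level along x (same axes). Steel band 14 mm wide, inner radius 23 mm, outer 26 mm; about 0.13 kg. It starts upright in a pocket 14 mm deep in the wooden stand: lift it straight up 25 mm or more. Put on the stub, x must point from the stub's mouth into the filter, which leaves the tab on the +y and the key on the -y side of the stub.
- key_grip (a point): Centre of the clamp's red key, a paddle 24 mm wide, 8 mm thick, 26 mm tall, on a 18 mm stem on the worm screw; it lies on the screw's vertical axis, 31 mm in -y and 54 mm above the bore centre. Axes turn with the key: x along its 24 mm width, y across its 8 mm thickness, z up.
- key (a joint): Turn of the red key in the clamp (rad), growing clockwise seen from above (tightening), 0 to 4, starts at 0 to 0.3. Its friction is 0.05 N m, whichever way it is pushed. Once the shoe meets the collar, the torque climbs by 0.004 N m per N of squeeze, some 0.2 N m per rad. Snug is 20 to 30 N; over 40 N at any time is overtight. Let go, it springs back to hold about 12 N.
- shoe: The clamp's brass shoe, 12 x 16 x 3 mm, in the gap at the bottom of the band; origin mid top face, 27 mm below the bore centre at key angle 0. Each rad of the key raises it 4 mm. With the clamp hanging on the collar it meets the collar at a key angle anywhere from 1.3 to 2.6 rad: collars differ underneath, which is not measured.
- clamp: The clamp as a whole; origin at the middle of its underside, 34 mm below the bore centre; axes as the tab's.
- seat (a point): Point on the stub's level axis (80 mm above the table) where the middle of the band's width belongs: 7 mm in front of the shoulder, on the orange collar. Axes are the filter's: x into the filter along the stub, y left, z up. The loose band hangs about 3 mm lower than this.
- mouth (a point): Middle of the stub's open end, 46 mm in -x of the seat; the stub points from the filter towards the robot. Radius 16 mm at the mouth.
- spigot: The stub's black parts: two barbs of 21 mm crest radius sloping up from the mouth, then behind the collar a shoulder disc of 26 mm radius, 6 mm thick, then a 16 mm radius neck 40 mm long to the filter. Origin as the filter's. Pushing harder than 30 N on it is shoving.
- collar: Orange split collar on the stub between barbs and shoulder, 22 mm long, radius 20 mm; its lower lip stands 0 to 4.5 mm proud underneath. Origin as the filter's.
- filter: White fume filter, fixed, 200 x 260 mm and 118 mm high; origin at the middle of its underside; the stub comes out of the middle of its -x face, with the seat 153 mm in -x of the origin.
- stand: Wooden stand, fixed, base 80 x 100 x 12 mm with the clamp's pocket in the middle (walls up to 26 mm); origin at the middle of its underside, axes parallel to the clamp's at the start.
- jar: Bystander: jar with orange cap, 54 mm wide, 85 mm high; origin at the underside.
- cup: Bystander: white mixing cup, 72 mm wide, 80 mm high; origin at the underside.
- resin: Bystander: clear resin bottle, 66 mm wide, 160 mm high; origin at the underside.
- mould: Bystander: flat green casting mould, 130 x 160 x 14 mm; origin at the underside.
There are look-alikes about, which are no part of the job. There is more than one size of the clamp; the job needs the smallest.

How it is judged:
By the outcome, as a careful person would: the job done as asked, in the order asked, and still so for the second after the job is handed in, with the robot touching nothing.
It also fails if it takes over 72 s, if anything falls off the work surface, if the arm or the gripper's body presses on something with over 40 N, if the wrist force passes 120 N, or if a joint passes its speed limit or range.

## Robot

A 6-joint arm with a two-finger parallel gripper is mounted at the origin on the work surface. World frame = base frame: x ahead of the robot, y to its left, z up, the work surface at z = 0. Lengths are in m, angles in rad, forces in N, time in s.
With the tool pointing down it reaches from about 0.325 to 0.875 m from the base axis. Payload 4.4 kg.
Tool frame: the origin (TCP) lies on the centre line of the jaws, within the pads' length; the fingertips stand 22 mm ahead of it and the grasp point (between the pads) lies 3 mm ahead of it; z points along the fingers, x is the direction in which the jaws open and shut, and the axes are right-handed (so a half turn about z gives the same grasp; the last joint's range is limited). The gripper opens to 85 mm and grips with 20 to 120 N. Pads are 22 mm wide; open, the fingers measure 114 mm over their backs; the gripper's body (76 mm by 85 mm) begins 54 mm behind the grasp point. The pads swing forward as they close: fully open they stand 13 mm farther back than shut.
Start: joints at [-0.15, 0.207, 1.542, -0, 1.393, -0.15], TCP at [0.575, -0, 0.253] pointing down, gripper open.
Joint ranges: [-2.73, 2.73], [-0.86, 2.22], [0.23, 2.46], [-1.11, 4.25], [0.08, 2.63], [-2.82, 2.82]. Speed limits (rad/s): [2.79, 2.79, 3.14, 3.14, 3.14, 3.14].

## Interface

Orientations are given as a rotation vector (axis times angle).
In Python, from bench import readout, read_camera, get_calibration, workorder gives the robot as it stands. The module is installed in compiled form; this text tells all that it offers.
- The arm moves only by the tool step_arm, never from a script. Its argument "steps" is a list of rows, each an object with "slide": the shift along the world's x, y, z in units of 25 mm (1.0 is 25 mm), a list of three; "rotation": the turn, a rotation vector about the world's x, y, z in units of 10 degrees (1.0 is 10 degrees), a list of three; "claw": the closure in counts, from 0 (fully open) to 255 (shut). In form: [{"slide": [tx, ty, tz], "rotation": [ax, ay, az], "claw": claw}, ...]. A call has 1 to 10 rows; each row shifts and turns the commanded pose from where the row before left it; what a row does not reach is not made up. A row lasts 1/8 s, in which the tool goes at most 62.5 mm and 10.7 degrees, less where a joint would pass 70% of its speed; a pose out of reach is approached as far as the arm can. A call is refused whole if a number of a shift passes 1 or a number of a turn 1, either way. A call with a gripper value outside its range is refused whole. The fingers move at their own pace and stop on an object; "squeeze" is the grip in N (left out, the last holds). Time passes only in rows, so rows that do not move let the fingers close. It gives the time, the measured TCP pose, the force and the opening at its end, in the units of the state.
- readout.sense(): the state, without advancing time (a new reading comes with each control period).
- read_camera(name): name is "scene" or "side" or "wrist"; returns the picture (384x512x3 uint8, red, green, blue); there is no depth.
- get_calibration(name): a dict with "intrinsics" (3x3 intrinsics, pixels), "T" (4x4, takes a point from camera to world coordinates). Camera axes: x right, y down, z forward; pixel columns grow to the right and rows downward; lengths in m; the calibration is good to about 2 mm. A picture is of the moment at which its call begins: read the wrist's pose just before it. get_calibration takes no time and is no camera call; for the wrist camera it gives the pose at the moment of the call.
- workorder.job_done(): hands the job in, once; it reports no verdict.
The state is a dict: "time_s": time; "joints": joint angles; "qd": joint speeds; "tau": joint torques, N m; "position": TCP position; "tcp_rot": TCP orientation; "wrist_force": force on the tool from outside, world axes, zero at the start; "ft_torque": the same for the moment, N m; "gripper_width": finger opening in m.
Only numpy, scipy, OpenCV 4.12 (cv2) and the standard library are available. Lean on these libraries where they do the work, as an engineer would, in place of code of your own. Each camera call takes 0.05 s, during which the arm holds its last target.

## Working session

There is one attempt and no reset: what is moved stays moved. The work goes in short steps, Python scripts to look and compute and a tool call to move; the robot and the scene stay as the last step left them, time stands still between calls to the robot, and variables do not carry over. Pictures are saved under pics/ and viewed, and the job is handed in when it is done.

Besides the shell and the picture viewer there is one more tool, called after "Call:" as name([rows], argument=value, ...), one row to a line, values as JSON. step_arm: Moves the arm, as the interface text tells. Its arguments: {"type":"object","properties":{"steps":{"type":"array"},"squeeze":{"type":"number"}},"required":["steps"]}

```bash
mkdir -p pics
python3 - <<'E'
from bench import readout, read_camera, get_calibration
import cv2
print(readout.sense())
for n in ["scene","side","wrist"]:
    c=get_calibration(n); print(n,c["intrinsics"].tolist(),c["T"].round(4).tolist())
    im=read_camera(n); cv2.imwrite(f"pics/{n}0.png",im[:,:,::-1])
E
```

```text
{'time_s': 0.0, 'joints': array([-1.50496358e-01,  2.07465457e-01,  1.54299378e+00,  2.32941333e-05,
        1.39347370e+00, -1.50506707e-01]), 'qd': array([ 0.00042798, -0.00103739,  0.00027802, -0.00109451,  0.00061186,
        0.00051711]), 'tau': array([ 4.44781954e-04, -3.83034396e+01, -2.91594708e+01, -2.26178481e-04,
        1.06274080e-02,  5.83859855e-05]), 'position': array([5.74283172e-01, 1.06299424e-04, 2.52080998e-01]), 'tcp_rot': array([-3.14121701e+00, -9.75907924e-06,  3.62870952e-03]), 'wrist_force': array([-0.32947286,  0.94007766, -0.2021204 ]), 'ft_torque': array([-0.00273414,  0.00521135,  0.04856357]), 'gripper_width': 0.08571813590395215}
scene [[376.6552721361643, 0.0, 251.16139419923073], [0.0, 376.6552721361643, 193.1648998327757], [0.0, 0.0, 1.0]] [[0.4732, 0.6568, -0.5871, 1.1287], [0.8809, -0.3468, 0.3221, -0.3336], [0.0079, -0.6696, -0.7427, 0.8068], [0.0, 0.0, 0.0, 1.0]]
side [[370.2418869498541, 0.0, 255.08558378294603], [0.0, 370.2418869498541, 186.71150090353683], [0.0, 0.0, 1.0]] [[-0.9994, -0.0122, 0.0312, 0.5359], [-0.0305, 0.7163, -0.6972, 0.6807], [-0.0139, -0.6977, -0.7162, 0.8027], [0.0, 0.0, 0.0, 1.0]]
wrist [[325.2014845737421, 0.0, 254.22801973343962], [0.0, 325.2014845737421, 190.53474115603362], [0.0, 0.0, 1.0]] [[1.0, 0.0007, -0.0018, 0.5744], [0.0001, -0.9534, -0.3017, 0.0767], [-0.0019, 0.3017, -0.9534, 0.3733], [0.0, 0.0, 0.0, 1.0]]
```

View pics/scene0.png

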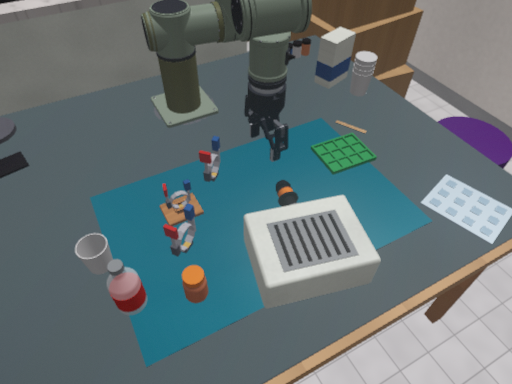

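View pics/side0.png

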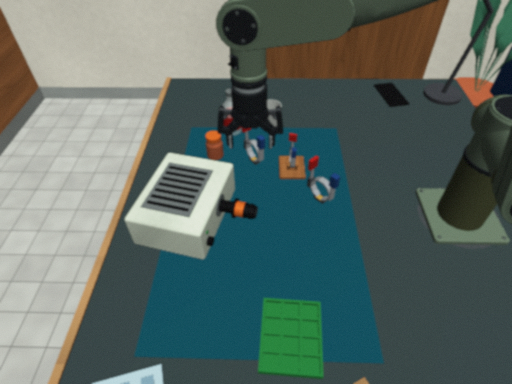

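View pics/wrist0.png

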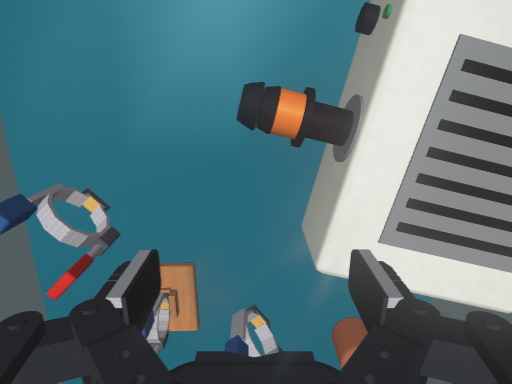

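The three clamp candidates in the scene picture are at (180,200) in the wooden stand, (211,160) loose, and (184,235) loose. The one in the stand fits the description and looks the smallest. I'll confirm it in an enlarged crop.

```bash
cat > h.py <<'E'
import numpy as np, cv2
from bench import readout, read_camera, get_calibration
def ray(c,u,v):
    K,T=c["intrinsics"],c["T"]
    d=T[:3,:3]@np.linalg.inv(K)@np.array([u,v,1.0]); return T[:3,3],d/np.linalg.norm(d)
def onz(c,u,v,z):
    o,d=ray(c,u,v); return o+d*(z-o[2])/d[2]
def tri(obs):
    A=np.zeros((3,3));b=np.zeros(3);rs=[ray(c,*p) for c,p in obs]
    for o,d in rs:
        P=np.eye(3)-np.outer(d,d);A+=P;b+=P@o
    x=np.linalg.solve(A,b)
    return x,[np.linalg.norm((np.eye(3)-np.outer(d,d))@(x-o)) for o,d in rs]
def proj(c,p):
    q=np.linalg.inv(c["T"])@np.append(p,1); q=c["intrinsics"]@q[:3]; return q[:2]/q[2]
def crop(im,x0,y0,x1,y1,s,name):
    cv2.imwrite(name,cv2.resize(im[y0:y1,x0:x1],None,fx=s,fy=s,interpolation=cv2.INTER_CUBIC))
E
python3 - <<'E'
from h import *
a=cv2.imread("pics/scene0.png");b=cv2.imread("pics/side0.png")
A=cv2.resize(a[130:260,140:300],None,fx=5,fy=5,interpolation=2)
crop(a,140,130,300,250,5,"pics/sc_crop.png")
crop(b,200,110,360,230,5,"pics/si_crop.png")
E
```

```text
(no output)
```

View pics/sc_crop.png

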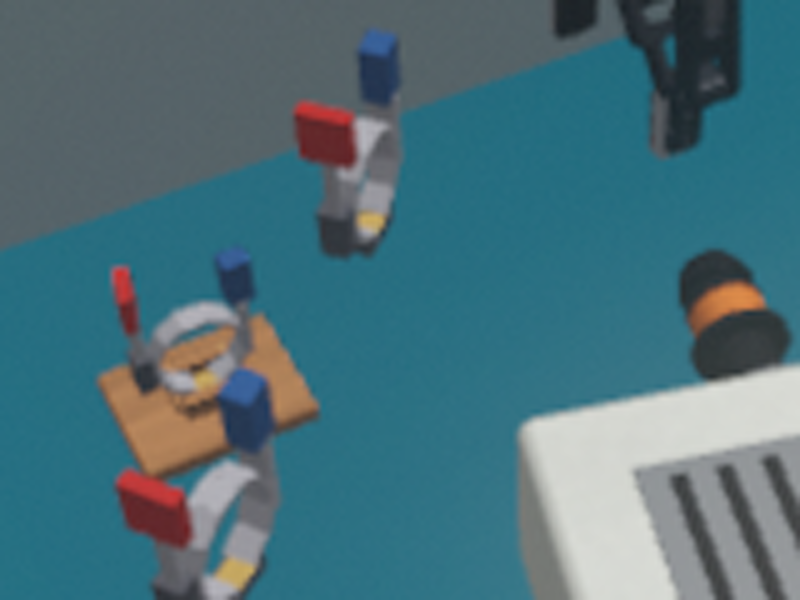

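View pics/si_crop.png

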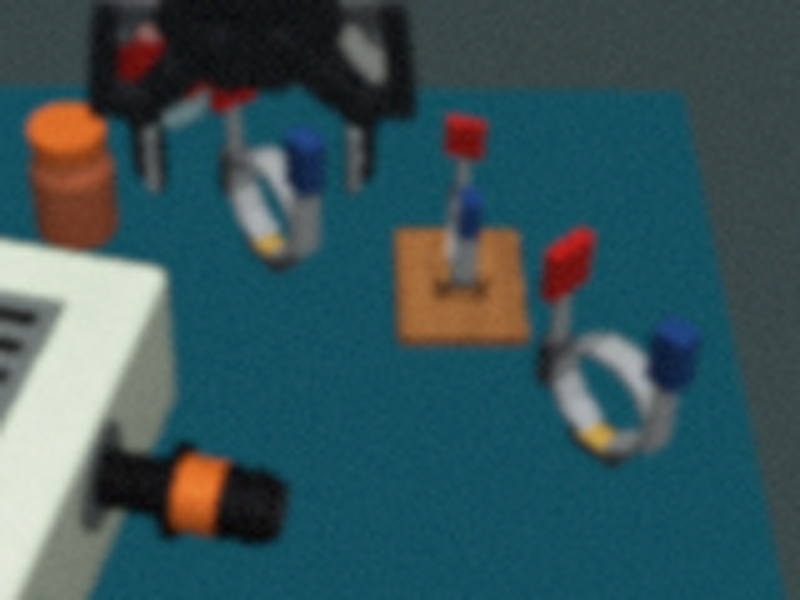

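The clamp in the wooden stand (scene (180,200), side (293,155)) is the one meant. It is visibly the smallest, and the two bigger look-alikes stand loose on the mat.

Run:
```python
from h import *
ims={n:cv2.imread(f"pics/{n}0.png") for n in("scene","side","wrist")}
cs={n:get_calibration(n) for n in ims}
def blob(im,lo,hi,box):
    x0,y0,x1,y1=box; hsv=cv2.cvtColor(im[y0:y1,x0:x1],cv2.COLOR_BGR2HSV)
    m=cv2.inRange(hsv,lo,hi); n,l,s,c=cv2.connectedComponentsWithStats(m)
    i=1+np.argmax(s[1:,4]); return c[i]+[x0,y0], s[i]
bl=((105,110,50),(125,255,255)); 
def red(im,box):
    x0,y0,x1,y1=box; hsv=cv2.cvtColor(im[y0:y1,x0:x1],cv2.COLOR_BGR2HSV)
    m=cv2.inRange(hsv,(0,160,90),(4,255,255))|cv2.inRange(hsv,(172,150,90),(180,255,255))
    n,l,s,c=cv2.connectedComponentsWithStats(m); i=1+np.argmax(s[1:,4]); return c[i]+[x0,y0],s[i]
t1,s1=blob(ims["scene"],*bl,(178,175,194,196)); t2,s2=blob(ims["side"],*bl,(285,143,300,162))
print(t1,s1,t2,s2,"tab",tri([(cs["scene"],t1),(cs["side"],t2)]))
r1,s1=red(ims["scene"],(155,180,172,202)); r2,s2=red(ims["side"],(285,128,300,145))
print(r1,s1,r2,s2,"key",tri([(cs["scene"],r1),(cs["side"],r2)]))
# stub orange
og=((5,180,120),(18,255,255))
o1,_=blob(ims["scene"],*og,(270,170,300,210)); o2,_=blob(ims["side"],*og,(230,195,260,222)); o3,s3=blob(ims["wrist"],*og,(230,70,340,160))
print(o1,o2,o3,s3,tri([(cs["scene"],o1),(cs["side"],o2)]),onz(cs["wrist"],*o3,0.08))
crop(ims["wrist"],225,70,375,170,5,"pics/w_stub.png")
# stand corners in side/scene: brown
```

```text
[186.48214286 184.41071429] [ 5  5  7 11 56] [293.44444444 151.75      ] [ 7  4  4 10 36] tab (array([ 0.45785692, -0.15783591,  0.09136814]), [np.float64(0.0004395317475369817), np.float64(0.0004395317475369179)])
[164.10526316 187.10526316] [ 8  4  3  8 19] [292.62222222 136.68888889] [ 5  5  7  8 45] key (array([ 0.45697163, -0.21412274,  0.10563576]), [np.float64(0.003104896838744417), np.float64(0.003104896838744138)])Traceback (most recent call last):
  File "<stdin>", line 19, in <module>
  File "<stdin>", line 7, in blob
    return _wrapfunc(a, 'argmax', axis=axis, out=out, **kwds)
    return bound(*args, **kwds)
ValueError: attempt to get argmax of an empty sequence
```

Run:
```python
from h import *
ims={n:cv2.imread(f"pics/{n}0.png") for n in("scene","side","wrist")}
cs={n:get_calibration(n) for n in ims}
def og(im,box):
    x0,y0,x1,y1=box; hsv=cv2.cvtColor(im[y0:y1,x0:x1],cv2.COLOR_BGR2HSV)
    m=cv2.inRange(hsv,(4,150,60),(20,255,255)); n,l,s,c=cv2.connectedComponentsWithStats(m); i=1+np.argmax(s[1:,4]); 
    cn=max(cv2.findContours(m,cv2.RETR_EXTERNAL,cv2.CHAIN_APPROX_NONE)[0],key=cv2.contourArea)
    r=cv2.minAreaRect(cn); return c[i]+[x0,y0],s[i],(np.array(r[0])+[x0,y0],r[1],r[2])
for n,b in (("scene",(270,170,300,210)),("side",(230,195,260,222)),("wrist",(230,70,340,160))):
    globals()[n]=og(ims[n],b); print(n,globals()[n])
print(tri([(cs["scene"],scene[0]),(cs["side"],side[0])]),onz(cs["wrist"],*wrist[0],0.08),onz(cs["wrist"],*wrist[2][0],0.08))
crop(ims["wrist"],225,70,375,170,5,"pics/w_stub.png")
```

```text
scene (array([285.05172414, 189.82758621]), array([ 9, 17, 13,  7, 58], dtype=int32), (array([284.79411697, 189.67647171]), (5.093247890472412, 12.369317054748535), 75.96376037597656))
side (array([238.59119497, 208.22012579]), array([  3,   5,  13,  17, 159], dtype=int32), (array([238.44117737, 208.23529434]), (11.156637191772461, 15.279744148254395), 14.03624439239502))
wrist (array([288.98625707, 113.31770412]), array([  41,   18,   36,   51, 1237], dtype=int32), (array([289.11765289, 113.52941132]), (27.649057388305664, 46.081764221191406), 14.03624439239502))
(array([0.60131842, 0.06095798, 0.09218982]), [np.float64(0.006543992395426044), np.float64(0.006543992395425905)]) [0.60460552 0.05516156 0.08      ] [0.60472705 0.05497979 0.08      ]
```

View pics/w_stub.png

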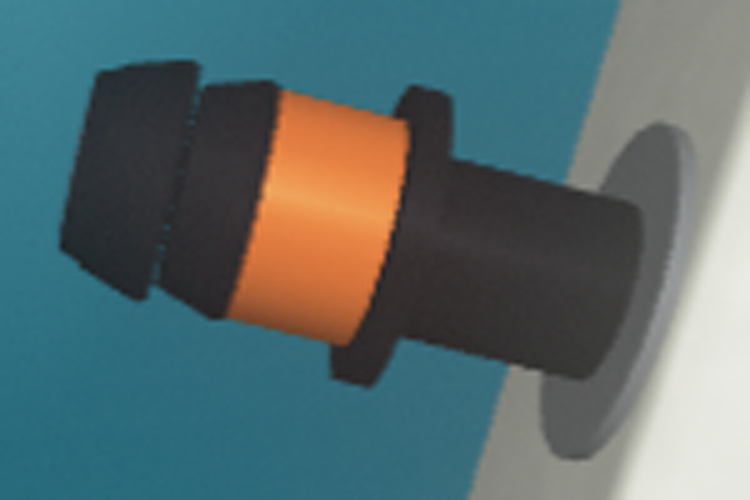

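The stub points towards the robot, yawed about -13°. The clamp sits at about (0.458,-0.158) with x roughly along the world's x. Next I'll look straight down on the clamp.

Call:
step_arm([
  {"slide":[-0.66,-0.9,0],"rotation":[0,0,0],"claw":0},
  {"slide":[-0.66,-0.9,0],"rotation":[0,0,0],"claw":0},
  {"slide":[-0.66,-0.9,0],"rotation":[0,0,0],"claw":0},
  {"slide":[-0.66,-0.9,0],"rotation":[0,0,0],"claw":0},
  {"slide":[-0.66,-0.9,0],"rotation":[0,0,0],"claw":0},
  {"slide":[-0.66,-0.9,0],"rotation":[0,0,0],"claw":0},
  {"slide":[-0.66,-0.9,0],"rotation":[0,0,0],"claw":0},
  {"slide":[0,0,0],"rotation":[0,0,0],"claw":0},
  {"slide":[0,0,0],"rotation":[0,0,0],"claw":0},
])

```text
time_s: 1.27
position: [0.4596, -0.1572, 0.2532]
tcp_rot: [-3.141, 0.0, -0.0]
wrist_force: [0.3, -0.3, 0.3]
gripper_width: 0.0853
```

Run:
```python
from h import *
s=readout.sense(); c=get_calibration("wrist"); print(s["time_s"],s["position"],s["tcp_rot"],s["joints"])
im=read_camera("wrist")[:,:,::-1]; cv2.imwrite("pics/w1.png",im); np.save("w1.npy",c["T"])
for p in([.458,-.158,.104],[.458,-.216,.113],[.458,-.185,.046]): print(proj(c,p))
print(c["T"].round(4).tolist())
```

```text
1.275 [ 0.45964995 -0.15716998  0.25316775] [-3.14099507e+00  2.86283227e-04 -1.52307999e-04] [-5.08213135e-01  1.48329378e-02  1.75384684e+00  5.80565427e-04
  1.37311892e+00 -5.08144925e-01]
[252.44741282 181.73550758]
[252.50926448 247.0871902 ]
[252.7627499  191.15758043]
[[1.0, -0.0001, 0.0002, 0.4595], [-0.0001, -0.9535, -0.3014, -0.0806], [0.0003, 0.3014, -0.9535, 0.3742], [0.0, 0.0, 0.0, 1.0]]
```

View pics/w1.png

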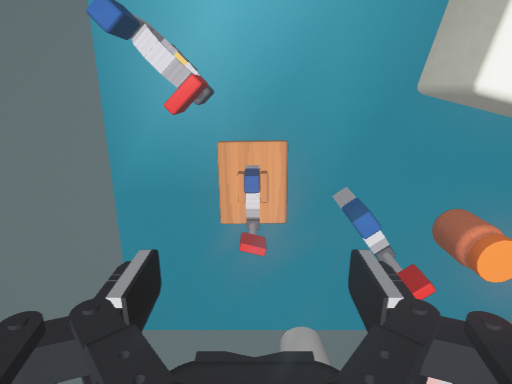

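Run:
```python
from h import *
c=get_calibration("wrist"); c["T"]=np.load("w1.npy"); im=cv2.imread("pics/w1.png")
hsv=cv2.cvtColor(im,cv2.COLOR_BGR2HSV)
def rect(m,box):
    x0,y0,x1,y1=box; cn=max(cv2.findContours(m[y0:y1,x0:x1],cv2.RETR_EXTERNAL,cv2.CHAIN_APPROX_NONE)[0],key=cv2.contourArea)
    r=cv2.minAreaRect(cn); b=cv2.boxPoints(r)+[x0,y0]; return b
mb=cv2.inRange(hsv,(105,130,50),(125,255,255)); mr=cv2.inRange(hsv,(0,150,90),(4,255,255))|cv2.inRange(hsv,(172,150,90),(180,255,255))
mw=cv2.inRange(hsv,(5,80,80),(20,255,255))
for n,m,box in(("tab",mb,(235,150,270,205)),("key",mr,(230,225,280,265)),("stand",mw,(205,125,300,240))):
    print(n,rect(m,box).round(1).tolist())
    if n=="stand": print([onz(c,*p,.012).round(4).tolist() for p in rect(m,box)])
    else: print([onz(c,*p,.104 if n=="tab" else .113).round(4).tolist() for p in rect(m,box)])
crop(im,205,130,305,265,6,"pics/w1c.png")
```

```text
tab [[245.0, 176.0], [257.0, 176.0], [257.0, 191.0], [245.0, 191.0]]
[[0.4516, -0.1529, 0.104], [0.4619, -0.1529, 0.104], [0.462, -0.1664, 0.104], [0.4515, -0.1664, 0.104]]
key [[238.9, 249.5], [240.6, 242.4], [264.9, 248.5], [263.1, 255.5]]
[[0.4458, -0.2184, 0.113], [0.4475, -0.2114, 0.113], [0.469, -0.2174, 0.113], [0.4675, -0.2244, 0.113]]
stand [[217.0, 141.0], [286.0, 141.0], [286.0, 223.0], [217.0, 223.0]]
[[0.4181, -0.1372, 0.012], [0.495, -0.1372, 0.012], [0.4979, -0.2361, 0.012], [0.4147, -0.2361, 0.012]]
```

View pics/w1c.png

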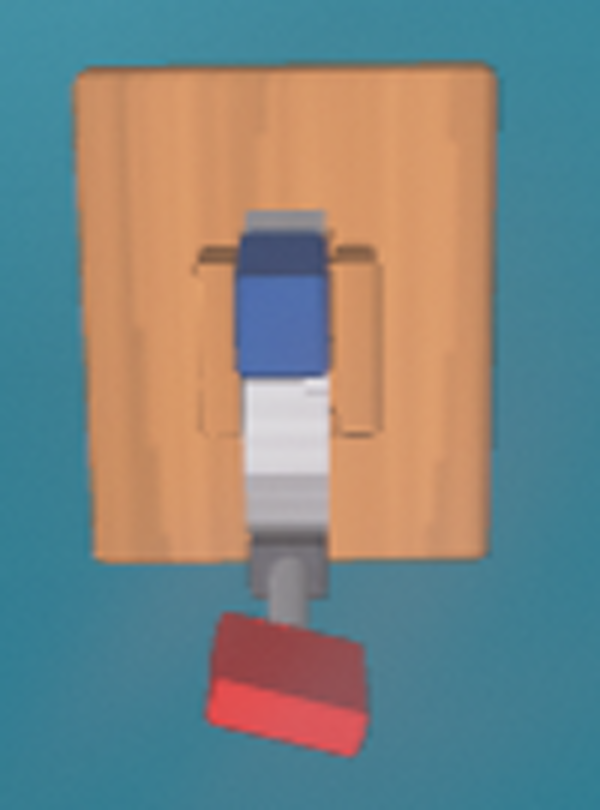

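Call:
step_arm([
  {"slide":[-0.08,-0.12,-1],"rotation":[0,0,0],"claw":130},
  {"slide":[0,0,-1],"rotation":[0,0,0],"claw":130},
  {"slide":[0,0,-1],"rotation":[0,0,0],"claw":130},
  {"slide":[0,0,0],"rotation":[0,0,0],"claw":130},
], squeeze=40)

```text
time_s: 1.82
position: [0.4563, -0.1588, 0.1761]
tcp_rot: [-3.139, -0.002, 0.007]
wrist_force: [0.3, 0.5, 0.5]
gripper_width: 0.0417
```

Run:
```python
from h import *
s=readout.sense(); print(s["time_s"],s["position"],s["gripper_width"],s["wrist_force"],s["ft_torque"])
for n in("side","wrist"):
    im=read_camera(n)[:,:,::-1]; cv2.imwrite(f"pics/{n}2.png",im)
im=cv2.imread("pics/side2.png"); crop(im,230,90,360,200,5,"pics/side2c.png")
```

```text
1.825 [ 0.45627302 -0.15882713  0.17610168] 0.04170731183372039 [0.3057897  0.46192539 0.506157  ] [-0.01897794 -0.0560088   0.00347959]
```

View pics/side2c.png

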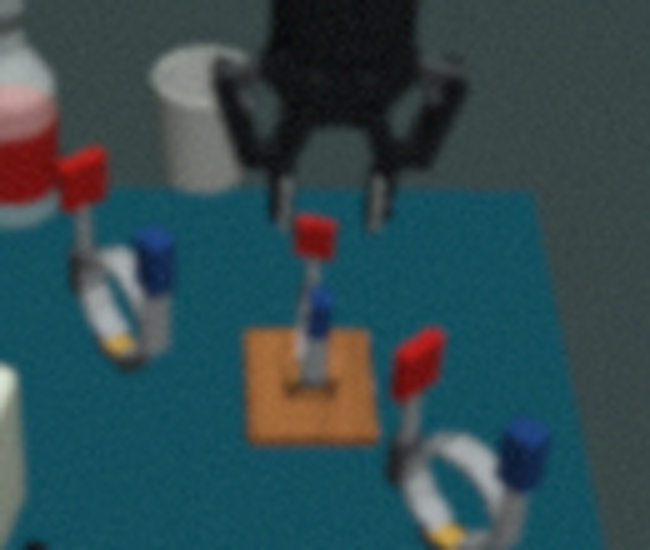

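View pics/wrist2.png

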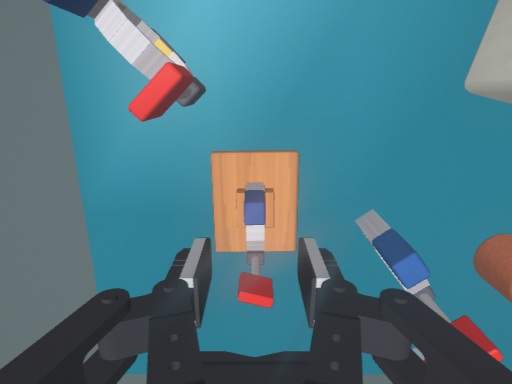

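The fingers straddle the tab: in the wrist view the pads are at 195 and 312 and the tab at 255. Descending and closing.

Call:
step_arm([
  {"slide":[0,0,-0.8],"rotation":[0,0,0],"claw":130},
  {"slide":[0,0,-0.8],"rotation":[0,0,0],"claw":130},
  {"slide":[0,0,-0.8],"rotation":[0,0,0],"claw":130},
  {"slide":[0,0,-0.8],"rotation":[0,0,0],"claw":130},
  {"slide":[0,0,0],"rotation":[0,0,0],"claw":130},
  {"slide":[0,0,0],"rotation":[0,0,0],"claw":130},
])

```text
time_s: 2.68
position: [0.4588, -0.1611, 0.0998]
tcp_rot: [3.14, 0.0, 0.004]
wrist_force: [0.9, 0.4, 0.4]
gripper_width: 0.0422
```

Run:
```python
from h import *
s=readout.sense(); c=get_calibration("wrist"); print(s["time_s"],s["position"],s["tcp_rot"],s["gripper_width"],s["wrist_force"],s["ft_torque"])
im=read_camera("wrist")[:,:,::-1]; cv2.imwrite("pics/w3.png",im)
```

```text
2.675 [ 0.45878785 -0.16106866  0.09983349] [3.14020638e+00 3.29531809e-04 3.95620990e-03] 0.042183254392547075 [0.93377269 0.44836895 0.44757408] [ 0.02751945 -0.02180974 -0.01493308]
```

View pics/w3.png

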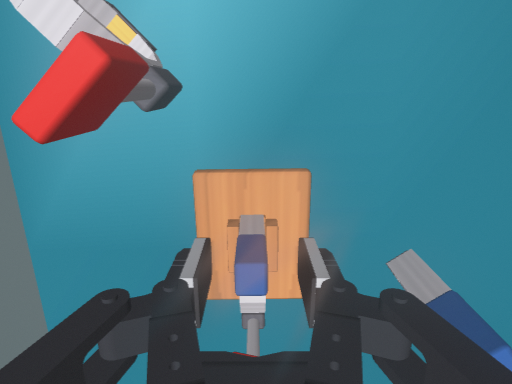

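Call:
step_arm([
  {"slide":[-0.03,0,0],"rotation":[0,0,0],"claw":255},
  {"slide":[0,0,0],"rotation":[0,0,0],"claw":255},
  {"slide":[0,0,0],"rotation":[0,0,0],"claw":255},
  {"slide":[0,0,0],"rotation":[0,0,0],"claw":255},
  {"slide":[0,0,0],"rotation":[0,0,0],"claw":255},
], squeeze=50)

```text
time_s: 3.35
position: [0.4575, -0.1607, 0.0993]
tcp_rot: [3.141, 0.0, 0.002]
wrist_force: [-0.1, 1.0, 6.2]
gripper_width: 0.0133
```

Run:
```python
from h import *
s=readout.sense(); c=get_calibration("wrist"); print(s["time_s"],s["position"],s["tcp_rot"],s["gripper_width"],s["wrist_force"],s["ft_torque"])
im=read_camera("wrist")[:,:,::-1]; cv2.imwrite("pics/w4.png",im)
```

```text
3.35 [ 0.45746627 -0.16071857  0.09926528] [3.14106827e+00 1.50053295e-05 2.31193944e-03] 0.0133423454556739 [-0.12433913  1.01428937  6.16048488] [0.14464205 0.13255548 0.00370497]
```

View pics/w4.png

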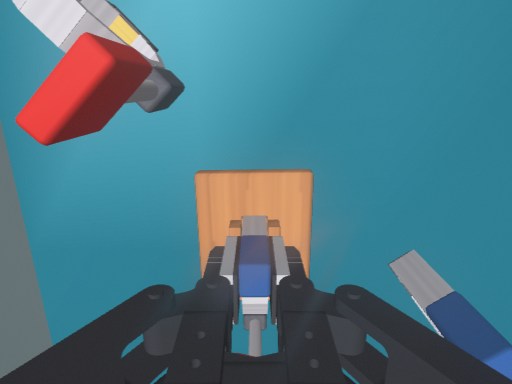

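Call:
step_arm([
  {"slide":[0,0,0.5],"rotation":[0,0,0],"claw":255},
  {"slide":[0,0,0.5],"rotation":[0,0,0],"claw":255},
  {"slide":[0,0,1],"rotation":[0,0,0],"claw":255},
  {"slide":[0,0,1],"rotation":[0,0,0],"claw":255},
  {"slide":[0,0,1],"rotation":[0,0,0],"claw":255},
  {"slide":[0,0,1],"rotation":[0,0,0],"claw":255},
  {"slide":[0,0,1],"rotation":[0,0,0],"claw":255},
  {"slide":[0,0,0.48],"rotation":[0,0,0],"claw":255},
  {"slide":[0,0,0],"rotation":[0,0,0],"claw":255},
])

```text
time_s: 4.53
position: [0.4571, -0.1608, 0.2612]
tcp_rot: [3.141, -0.0, 0.003]
wrist_force: [-0.4, 0.1, -2.4]
gripper_width: 0.0128
```

Run:
```python
from h import *
s=readout.sense(); c=get_calibration("wrist"); print(s["time_s"],s["position"],s["tcp_rot"],s["gripper_width"],s["wrist_force"],s["ft_torque"])
for n in("wrist","side","scene"):
    im=read_camera(n)[:,:,::-1]; cv2.imwrite(f"pics/{n}5.png",im)
```

```text
4.525 [ 0.45708898 -0.1607528   0.26121998] [ 3.14052472e+00 -1.16068877e-05  2.68141221e-03] 0.012788939648391074 [-0.44240686  0.07113478 -2.40965749] [0.02519629 0.01773892 0.0423828 ]
```

View pics/wrist5.png

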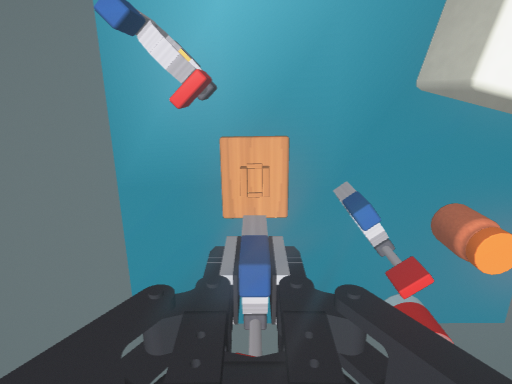

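View pics/side5.png

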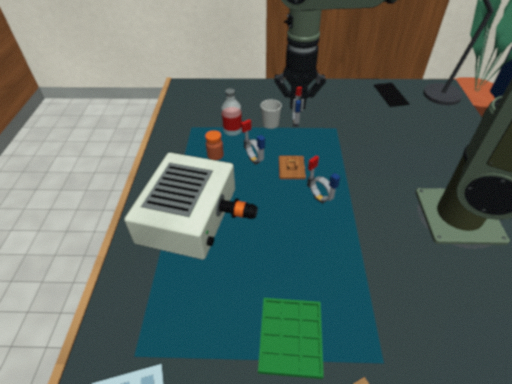

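The clamp is out of its stand and held by the tab at (255,265) in the wrist view. The stand is empty. Now I'll measure the stub axis from the first wrist picture using its silhouette tangents.

```bash
cat >> h.py <<'E'
def stub(c,im,box,draw=None):
    """axis of the stub from the orange collar's side edges: tangent planes of a level cylinder, bisected, cut at z=.08"""
    x0,y0,x1,y1=box; hsv=cv2.cvtColor(im[y0:y1,x0:x1],cv2.COLOR_BGR2HSV)
    m=cv2.inRange(hsv,(4,130,60),(22,255,255)); m=cv2.morphologyEx(m,cv2.MORPH_OPEN,np.ones((3,3)))
    cn=max(cv2.findContours(m,cv2.RETR_EXTERNAL,cv2.CHAIN_APPROX_NONE)[0],key=cv2.contourArea)[:,0,:].astype(float)
    # columns -> top & bottom edges
    up=[];lo=[]
    xs=np.unique(cn[:,0])
    for x in xs:
        ys=cn[cn[:,0]==x,1]; up.append((x,ys.min()-.5)); lo.append((x,ys.max()+.5))
    up=np.array(up);lo=np.array(lo)
    return cn+[x0,y0],up+[x0,y0],lo+[x0,y0]
def fit(pts):
    vx,vy,a,b=cv2.fitLine(pts.astype(np.float32),cv2.DIST_HUBER,0,.01,.01).ravel(); return np.array([a,b]),np.array([vx,vy])
def axis(c,l1,l2,z=.08):
    n=[]
    for p,d in(l1,l2):
        o,a=ray(c,*p);_,b=ray(c,*(p+d*20)); k=np.cross(a,b);n.append(k/np.linalg.norm(k))
    if n[0]@n[1]<0:n[1]=-n[1]
    N=n[0]+n[1]; N/=np.linalg.norm(N); half=np.arccos(np.clip(n[0]@n[1],-1,1))/2
    # plane through o with normal N, cut with z
    d=np.cross(N,[0,0,1.]); d/=np.linalg.norm(d); d*=np.sign(d[0])
    A=np.array([N,[0,0,1.],d]); p=np.linalg.solve(A,[N@o,z,d@o]); 
    dist=np.linalg.norm(np.cross(o-p,d)); 
    return p,d,dist*np.sin(half)
E
python3 - <<'E'
from h import *
c=get_calibration("wrist"); c["T"]=np.array([[1.0, 0.0007, -0.0018, 0.5744], [0.0001, -0.9534, -0.3017, 0.0767], [-0.0019, 0.3017, -0.9534, 0.3733],[0,0,0,1]])
im=cv2.imread("pics/wrist0.png")
cn,up,lo=stub(c,im,(230,70,340,160))
print(up.tolist()); print(lo.tolist())
U=up[(up[:,0]>284)&(up[:,0]<304)]; L=lo[(lo[:,0]>273)&(lo[:,0]<293)]
p,d,r=axis(c,fit(U),fit(L)); print("axis",p,d,"yaw",np.degrees(np.arctan2(d[1],d[0])),"r",r)
E
```

```text
[[271.0, 128.5], [272.0, 124.5], [273.0, 120.5], [274.0, 117.5], [275.0, 113.5], [276.0, 109.5], [277.0, 105.5], [278.0, 100.5], [279.0, 95.5], [280.0, 92.5], [281.0, 88.5], [282.0, 88.5], [283.0, 88.5], [284.0, 88.5], [285.0, 88.5], [286.0, 88.5], [287.0, 89.5], [288.0, 89.5], [289.0, 89.5], [290.0, 89.5], [291.0, 90.5], [292.0, 90.5], [293.0, 90.5], [294.0, 90.5], [295.0, 91.5], [296.0, 91.5], [297.0, 91.5], [298.0, 91.5], [299.0, 92.5], [300.0, 92.5], [301.0, 92.5], [302.0, 93.5], [303.0, 93.5], [304.0, 93.5], [305.0, 93.5], [306.0, 94.5]]
[[271.0, 132.5], [272.0, 133.5], [273.0, 133.5], [274.0, 133.5], [275.0, 133.5], [276.0, 134.5], [277.0, 134.5], [278.0, 134.5], [279.0, 134.5], [280.0, 135.5], [281.0, 135.5], [282.0, 135.5], [283.0, 135.5], [284.0, 136.5], [285.0, 136.5], [286.0, 136.5], [287.0, 136.5], [288.0, 137.5], [289.0, 137.5], [290.0, 137.5], [291.0, 138.5], [292.0, 138.5], [293.0, 138.5], [294.0, 138.5], [295.0, 137.5], [296.0, 135.5], [297.0, 133.5], [298.0, 131.5], [299.0, 128.5], [300.0, 125.5], [301.0, 122.5], [302.0, 119.5], [303.0, 115.5], [304.0, 111.5], [305.0, 106.5], [306.0, 100.5]]
axis [0.57091898 0.06332562 0.08      ] [ 0.96775759 -0.25188338 -0.        ] yaw -14.588989164706302 r 0.01958045270662393
```

```bash
cat >> h.py <<'E'
def along(c,uv,p,d):
    """coordinate along the axis of the ray's closest point to it"""
    o,r=ray(c,*uv); n=np.cross(r,d); A=np.array([r,-d,n]).T; t=np.linalg.solve(A,p-o); q=o+r*t[0]
    return t[1], np.linalg.norm(q-(p+d*t[1]))
E
python3 - <<'E'
from h import *
c=get_calibration("wrist"); c["T"]=np.array([[1.0, 0.0007, -0.0018, 0.5744], [0.0001, -0.9534, -0.3017, 0.0767], [-0.0019, 0.3017, -0.9534, 0.3733],[0,0,0,1]])
im=cv2.imread("pics/wrist0.png")
cn,up,lo=stub(c,im,(230,70,340,160))
U=up[(up[:,0]>284)&(up[:,0]<304)]; L=lo[(lo[:,0]>273)&(lo[:,0]<293)]
p,d,r=axis(c,fit(U),fit(L))
for uv in((306.5,96),(294.5,138),(281,88.5),(271,132)): print(along(c,uv,p,d))
# mouth silhouettes/shoulder rim (crop coords/5 + (225,70))
for q in((100,72),(62,245),(200,62),(148,300),(410,88),(330,380),(450,90),(372,388)):
    print(q,along(c,(q[0]/5+225,q[1]/5+70),p,d))
sh=(along(c,(306.5,96),p,d)[0]+along(c,(294.5,138),p,d)[0])/2
print("seat",p+d*(sh-.007),"mouth",p+d*(sh-.053))
E
```

```text
(np.float64(0.04496048551697647), np.float64(0.018391245953069485))
(np.float64(0.04508366183297621), np.float64(0.018891967335878283))
(np.float64(0.021901678338100937), np.float64(0.018785378669922772))
(np.float64(0.023348418037152076), np.float64(0.0190588464161868))
(100, 72) (np.float64(-0.008868544434635963), np.float64(0.01423580827156778))
(62, 245) (np.float64(-0.00823987095557494), np.float64(0.01559790280989295))
(200, 62) (np.float64(0.007289532706458584), np.float64(0.020122696548846103))
(148, 300) (np.float64(0.00879438975268601), np.float64(0.02101616429637633))
(410, 88) (np.float64(0.04320413282716871), np.float64(0.025110113878552297))
(330, 380) (np.float64(0.04387502418074922), np.float64(0.026492644245231407))
(450, 90) (np.float64(0.0499039259969154), np.float64(0.02652338312813069))
(372, 388) (np.float64(0.051592577435810374), np.float64(0.02598083144887219))
seat [0.60771513 0.05374849 0.08      ] mouth [0.56319828 0.06533513 0.08      ]
```

Silhouette radii, the 22 mm collar and the 53 mm from shoulder to mouth all agree. The seat is about (0.608,0.054), the mouth (0.563,0.065) and the yaw about -14°. Moving to a staging pose high in front of the mouth.

Call:
step_arm([
  {"slide":[0.3,0.94,0],"rotation":[0,0,-0.14],"claw":255},
  {"slide":[0.3,0.94,0],"rotation":[0,0,-0.14],"claw":255},
  {"slide":[0.3,0.94,0],"rotation":[0,0,-0.14],"claw":255},
  {"slide":[0.3,0.94,0],"rotation":[0,0,-0.14],"claw":255},
  {"slide":[0.3,0.94,0],"rotation":[0,0,-0.14],"claw":255},
  {"slide":[0.3,0.94,0],"rotation":[0,0,-0.14],"claw":255},
  {"slide":[0.3,0.94,0],"rotation":[0,0,-0.14],"claw":255},
  {"slide":[0.3,0.94,0],"rotation":[0,0,-0.14],"claw":255},
  {"slide":[0.3,0.94,0],"rotation":[0,0,-0.14],"claw":255},
  {"slide":[0.3,0.94,0],"rotation":[0,0,-0.14],"claw":255},
])

```text
time_s: 5.92
position: [0.5312, 0.0753, 0.2587]
tcp_rot: [3.118, -0.384, -0.004]
wrist_force: [0.7, -0.8, -1.7]
gripper_width: 0.0132
```

Call:
step_arm([
  {"slide":[0.38,0.98,0],"rotation":[0,0,0],"claw":255},
  {"slide":[0,0,-0.8],"rotation":[0,0,0],"claw":255},
  {"slide":[0,0,-0.8],"rotation":[0,0,0],"claw":255},
  {"slide":[0,0,0],"rotation":[0,0,0],"claw":255},
  {"slide":[0,0,0],"rotation":[0,0,0],"claw":255},
])

```text
time_s: 6.55
position: [0.5413, 0.0989, 0.2202]
tcp_rot: [3.118, -0.383, -0.001]
wrist_force: [0.6, -1.3, -1.6]
gripper_width: 0.0127
```

Run:
```python
from h import *
s=readout.sense(); c=get_calibration("wrist"); print(s["time_s"],s["position"],s["tcp_rot"],s["joints"],s["gripper_width"],s["wrist_force"],s["ft_torque"])
np.save("w6.npy",c["T"])
for n in("wrist","side","scene"):
    im=read_camera(n)[:,:,::-1]; cv2.imwrite(f"pics/{n}6.png",im)
```

```text
6.55 [0.54130559 0.09891277 0.22021295] [ 3.11809293e+00 -3.83031558e-01 -6.25260245e-04] [ 2.34390721e-02  1.84078471e-01  1.63893766e+00 -3.31248568e-06
  1.31897932e+00  2.67898397e-01] 0.01265677251662243 [ 0.62588245 -1.33637779 -1.61566738] [ 0.05944956 -0.0039436   0.05173561]
```

View pics/wrist6.png

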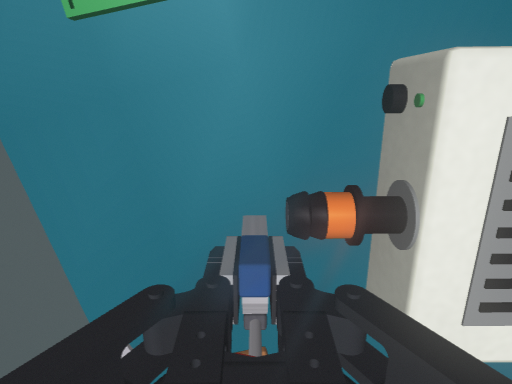

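View pics/side6.png

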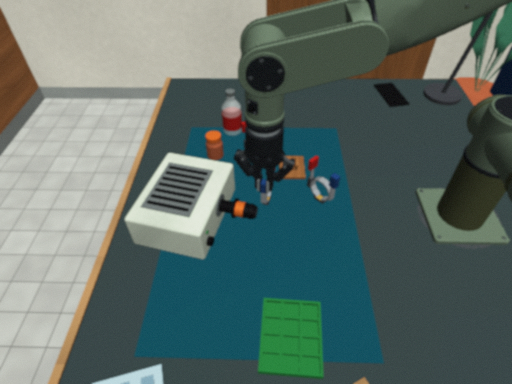

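Run:
```python
from h import *
c=get_calibration("wrist"); c["T"]=np.load("w6.npy"); im=cv2.imread("pics/wrist6.png")
cn,up,lo=stub(c,im,(310,170,375,260))
print(up[:,0].min(),up[:,0].max(),up[::4].tolist(),lo[::4].tolist())
U=up[(up[:,0]>330)&(up[:,0]<350)]; L=lo[(lo[:,0]>330)&(lo[:,0]<350)]
p,d,r=axis(c,fit(U),fit(L)); print(p,d,np.degrees(np.arctan2(d[1],d[0])),r)
crop(im,275,175,415,255,5,"pics/w6c.png")
```

```text
325.0 355.0 [[325.0, 191.5], [329.0, 191.5], [333.0, 191.5], [337.0, 191.5], [341.0, 191.5], [345.0, 191.5], [349.0, 191.5], [353.0, 196.5]] [[325.0, 195.5], [329.0, 237.5], [333.0, 237.5], [337.0, 237.5], [341.0, 237.5], [345.0, 237.5], [349.0, 237.5], [353.0, 234.5]]
[0.53456594 0.07206593 0.08      ] [ 0.97029636 -0.24191937 -0.        ] -13.999850798598008 0.019739541894909906
```

View pics/w6c.png

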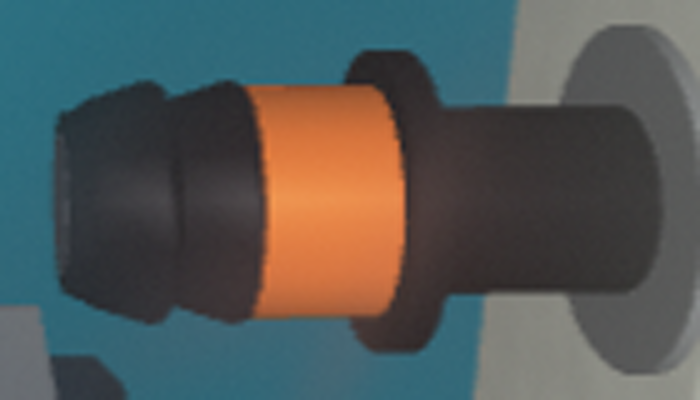

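Run:
```python
from h import *
c=get_calibration("wrist"); c["T"]=np.load("w6.npy")
p=np.array([0.53456594,0.07206593,.08]); d=np.array([0.97029636,-0.24191937,0]); yv=np.array([0.2419,.9703,0])
for n,q in(("barb/col",(247,86)),("barb/col",(258,317)),("col/sh",(378,87)),("col/sh",(383,315)),("sh top f",(362,52)),("sh bot f",(366,350)),("sh top b",(422,55)),("sh bot b",(425,350)),("mouth",(60,113)),("mouth",(63,290))):
    print(n,np.round(along(c,(q[0]/5+275,q[1]/5+175),p,d),4))
print("TCP rel axis", (readout.sense()["position"]-p)@d,(readout.sense()["position"]-p)@yv)
# in-hand tab: top face at this view
im=cv2.imread("pics/wrist6.png"); crop(im,205,200,305,384,4,"pics/w6t.png")
```

```text
barb/col [0.0606 0.0191]
barb/col [0.0618 0.0205]
col/sh [0.0832 0.019 ]
col/sh [0.0831 0.0202]
sh top f [0.0803 0.025 ]
sh bot f [0.0798 0.0261]
sh top b [0.0906 0.0245]
sh bot b [0.0899 0.0261]
mouth [0.0283 0.0145]
mouth [0.0286 0.0159]
TCP rel axis 0.0006374325054352772 0.027815500803793188
```

View pics/w6t.png

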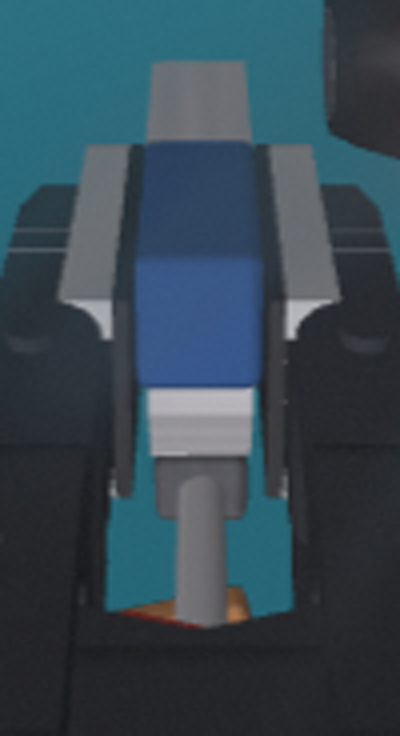

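Run:
```python
from h import *
c=get_calibration("wrist"); c["T"]=np.load("w6.npy")
p=np.array([0.53456594,0.07206593,.08]); d=np.array([0.97029636,-0.24191937,0]); yv=np.array([0.2419,.9703,0])
for z in(.224,.227):
  for q in((137,257),(262,257),(137,385),(262,385),(147,140),(247,140)):
    X=onz(c,q[0]/4+205,q[1]/4+200,z); print(z,q,((X-p)@d).round(4),((X-p)@yv).round(4))
```

```text
0.224 (137, 257) -0.0061 0.0357
0.224 (262, 257) 0.0066 0.0357
0.224 (137, 385) -0.0063 0.0205
0.224 (262, 385) 0.0069 0.0205
0.224 (147, 140) -0.0049 0.0488
0.224 (247, 140) 0.005 0.0488
0.227 (137, 257) -0.0059 0.0375
0.227 (262, 257) 0.0065 0.0375
0.227 (137, 385) -0.0061 0.0226
0.227 (262, 385) 0.0067 0.0226
0.227 (147, 140) -0.0048 0.0502
0.227 (247, 140) 0.0048 0.0502
```

Yaw matches the tool at -14.0°. The axis, mouth and seat agree with the first view within 1 mm. The bore is about 1.5 mm too far in +y', so I'll correct that while lowering to axis height.

Call:
step_arm([
  {"slide":[-0.015,-0.06,-0.8],"rotation":[0,0,0],"claw":255},
  {"slide":[0,0,-0.8],"rotation":[0,0,0],"claw":255},
  {"slide":[0,0,-0.8],"rotation":[0,0,0],"claw":255},
  {"slide":[0,0,-0.8],"rotation":[0,0,0],"claw":255},
  {"slide":[0,0,-0.28],"rotation":[0,0,0],"claw":255},
  {"slide":[0,0,0],"rotation":[0,0,0],"claw":255},
  {"slide":[0,0,0],"rotation":[0,0,0],"claw":255},
  {"slide":[0,0,0],"rotation":[0,0,0],"claw":255},
])

```text
time_s: 7.7
position: [0.5416, 0.0975, 0.1343]
tcp_rot: [-3.118, 0.383, -0.003]
wrist_force: [-0.2, -0.5, -1.6]
gripper_width: 0.0131
```

Run:
```python
from h import *
s=readout.sense(); c=get_calibration("wrist"); print(s["time_s"],s["position"],s["tcp_rot"],s["gripper_width"],s["wrist_force"],s["ft_torque"])
np.save("w7.npy",c["T"])
for n in("wrist","side","scene"):
    im=read_camera(n)[:,:,::-1]; cv2.imwrite(f"pics/{n}7.png",im)
a=cv2.imread("pics/scene7.png");b=cv2.imread("pics/side7.png")
crop(a,230,110,330,210,6,"pics/sc7c.png"); crop(b,210,150,310,230,6,"pics/si7c.png")
```

```text
7.7 [0.54164733 0.0975199  0.13434135] [-3.11789322e+00  3.82734868e-01 -3.11458051e-03] 0.01308055784738111 [-0.24093579 -0.53051008 -1.56888422] [-0.02071541 -0.00555731  0.02876864]
```

View pics/wrist7.png

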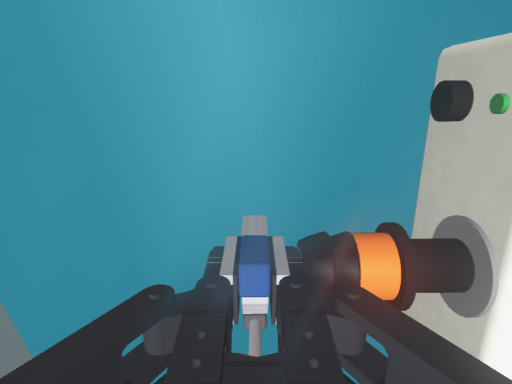

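View pics/sc7c.png

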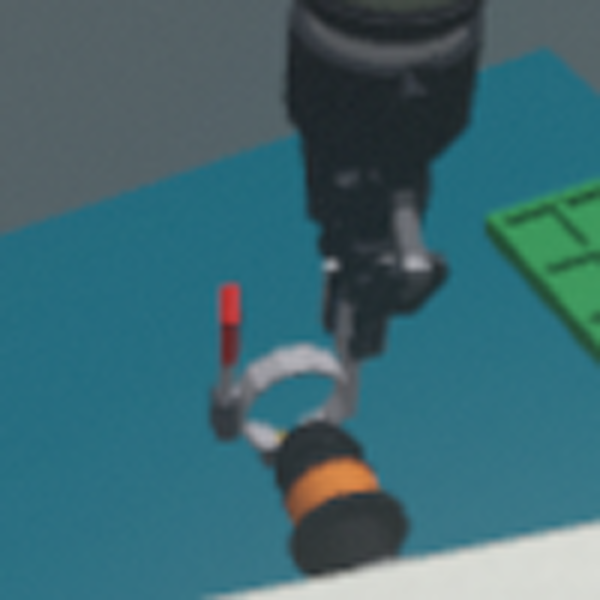

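View pics/si7c.png

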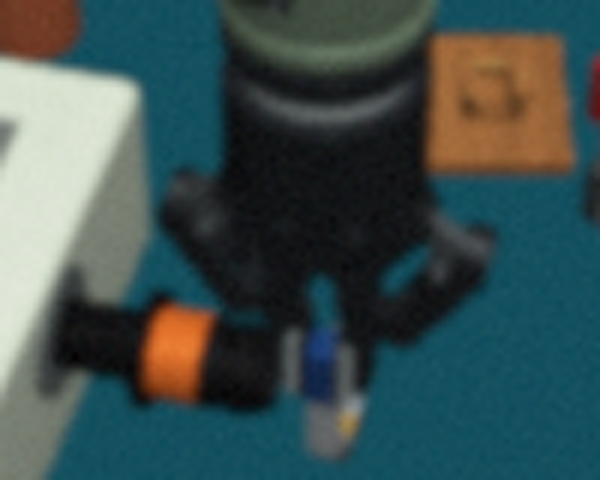

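Run:
```python
from h import *
c=get_calibration("scene")
p=np.array([0.53456594,0.07206593,.08]); d=np.array([0.97029636,-0.24191937,0]); yv=np.array([0.2419,.9703,0]); z=np.array([0,0,1])
im=cv2.resize(cv2.imread("pics/scene7.png")[110:210,230:330],None,fx=6,fy=6,interpolation=2)
def dot(P,col):
    u=(proj(c,P)-[230,110]+.5)*6; cv2.circle(im,tuple(int(v) for v in u),2,col,-1)
b=p+d*.0006+yv*(-.0003)
for t in np.arange(0,2*np.pi,.2):
    for s in(-.007,.007): dot(b+d*s+.026*(np.cos(t)*yv+np.sin(t)*z),(0,255,0))
    dot(p+d*.0595+.021*(np.cos(t)*yv+np.sin(t)*z),(255,255,0))
    dot(p+d*.0815+.026*(np.cos(t)*yv+np.sin(t)*z),(255,0,255))
    dot(p+d*.0285+.016*(np.cos(t)*yv+np.sin(t)*z),(0,255,255))
cv2.imwrite("pics/ov7.png",im)
```

```text
(no output)
```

View pics/ov7.png

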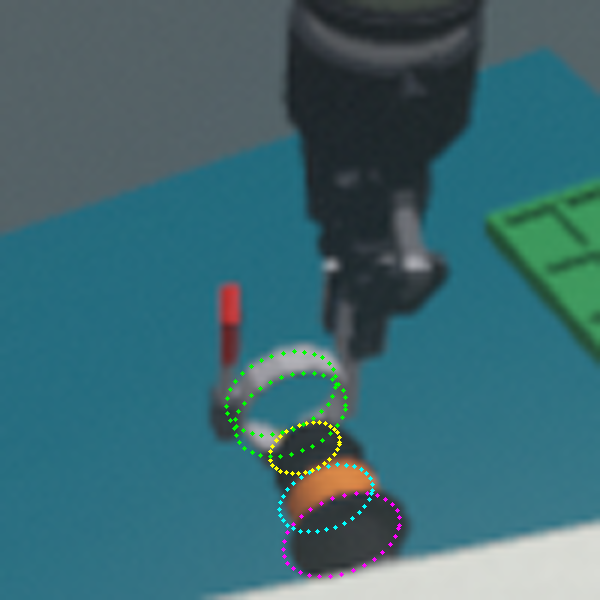

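Call:
step_arm([
  {"slide":[0.388,-0.097,-0.05],"rotation":[0,0,0],"claw":255},
  {"slide":[0.388,-0.097,0],"rotation":[0,0,0],"claw":255},
  {"slide":[0.388,-0.097,0],"rotation":[0,0,0],"claw":255},
  {"slide":[0,0,0],"rotation":[0,0,0],"claw":255},
  {"slide":[0,0,0],"rotation":[0,0,0],"claw":255},
])

```text
time_s: 8.48
position: [0.5698, 0.0902, 0.1318]
tcp_rot: [3.118, -0.383, -0.001]
wrist_force: [-0.2, -0.1, -0.4]
gripper_width: 0.0131
```

Run:
```python
from h import *
s=readout.sense(); c=get_calibration("wrist"); print(s["time_s"],s["position"],s["tcp_rot"],s["gripper_width"],s["wrist_force"],s["ft_torque"])
np.save("w8.npy",c["T"])
for n in("wrist","side","scene"):
    im=read_camera(n)[:,:,::-1]; cv2.imwrite(f"pics/{n}8.png",im)
a=cv2.imread("pics/scene8.png");b=cv2.imread("pics/side8.png"); w=cv2.imread("pics/wrist8.png")
A=cv2.resize(a[140:210,250:320],None,fx=8,fy=8,interpolation=2)
cv2.imwrite("pics/sc8c.png",A); crop(w,200,190,440,350,3,"pics/w8c.png")
```

```text
8.475 [0.56980775 0.09018383 0.13177022] [ 3.11810941e+00 -3.83081334e-01 -1.25430322e-03] 0.01314911184612549 [-0.24328005 -0.13806521 -0.38259323] [ 0.04523127  0.01094482 -0.00965089]
```

View pics/sc8c.png

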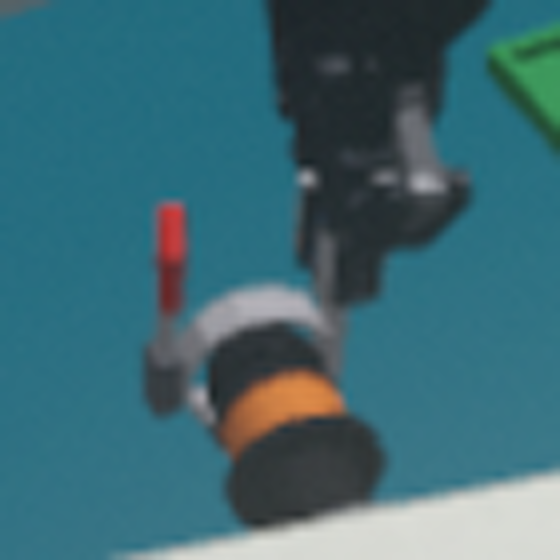

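View pics/w8c.png

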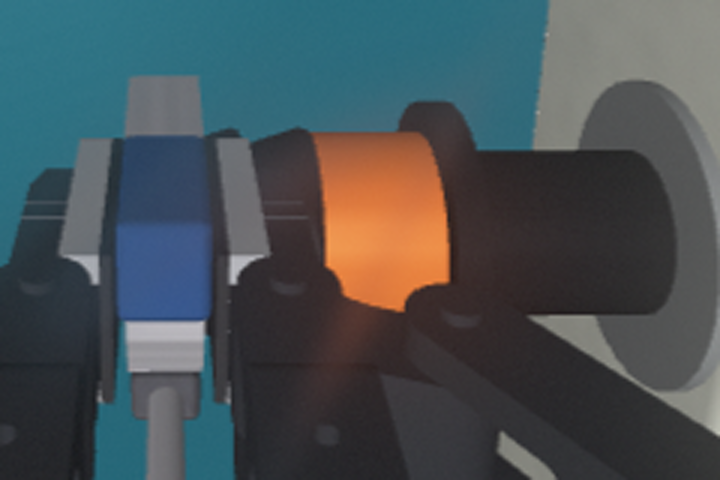

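Call:
step_arm([
  {"slide":[0.194,-0.048,0],"rotation":[0,0,0],"claw":255},
  {"slide":[0.194,-0.048,0],"rotation":[0,0,0],"claw":255},
  {"slide":[0.194,-0.048,0],"rotation":[0,0,0],"claw":255},
  {"slide":[0,0,0],"rotation":[0,0,0],"claw":255},
  {"slide":[0,0,0],"rotation":[0,0,0],"claw":255},
])

```text
time_s: 9.25
position: [0.5845, 0.0866, 0.1319]
tcp_rot: [-3.118, 0.383, 0.001]
wrist_force: [0.3, -0.8, -0.9]
gripper_width: 0.0133
```

Run:
```python
from h import *
s=readout.sense(); print(s["time_s"],s["position"],s["tcp_rot"],s["gripper_width"],s["wrist_force"],s["ft_torque"])
```

```text
9.25 [0.58445391 0.08662934 0.13193555] [-3.11816164e+00  3.82896270e-01  5.28490814e-04] 0.013290594980590851 [ 0.34817858 -0.8359845  -0.91555513] [0.03856585 0.01165063 0.00823718]
```

Call:
step_arm([
  {"slide":[0.194,-0.048,0],"rotation":[0,0,0],"claw":255},
  {"slide":[0.194,-0.048,0],"rotation":[0,0,0],"claw":255},
  {"slide":[0.194,-0.048,0],"rotation":[0,0,0],"claw":255},
  {"slide":[0,0,0],"rotation":[0,0,0],"claw":255},
  {"slide":[0,0,0],"rotation":[0,0,0],"claw":255},
])

```text
time_s: 9.88
position: [0.599, 0.083, 0.1319]
tcp_rot: [3.118, -0.383, -0.001]
wrist_force: [0.5, 0.1, -2.5]
gripper_width: 0.0127
```

Run:
```python
from h import *
s=readout.sense(); print(s["time_s"],s["position"],s["tcp_rot"],s["gripper_width"],s["wrist_force"],s["ft_torque"])
c=get_calibration("wrist"); np.save("w9.npy",c["T"])
for n in("wrist","scene"):
    im=read_camera(n)[:,:,::-1]; cv2.imwrite(f"pics/{n}9.png",im)
a=cv2.imread("pics/scene9.png"); w=cv2.imread("pics/wrist9.png")
crop(a,250,140,320,210,8,"pics/sc9c.png"); crop(w,200,190,440,350,3,"pics/w9c.png")
```

```text
9.875 [0.59896579 0.08301812 0.13191208] [ 3.11815786e+00 -3.82903053e-01 -6.28543644e-04] 0.012749470377709408 [ 0.51867029  0.14191504 -2.53859084] [-0.01849662 -0.01190465 -0.03205994]
```

View pics/sc9c.png

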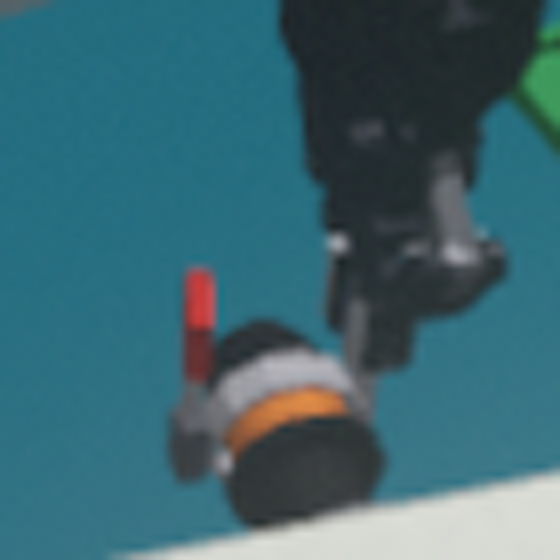

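View pics/w9c.png

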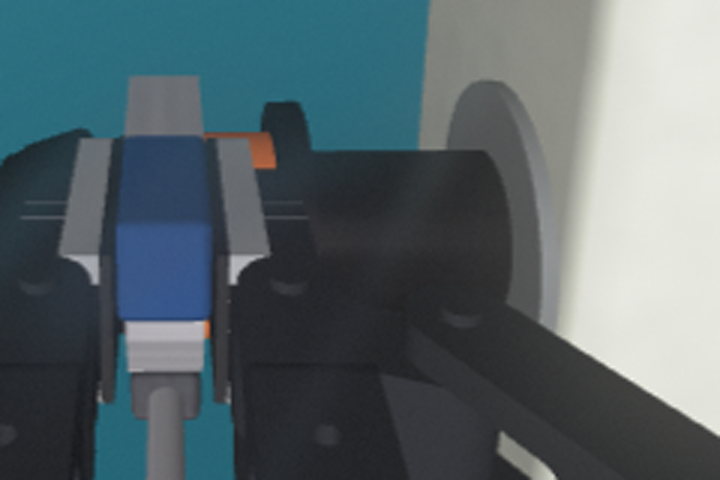

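Call:
step_arm([
  {"slide":[0.155,-0.039,0],"rotation":[0,0,0],"claw":255},
  {"slide":[0.155,-0.039,0],"rotation":[0,0,0],"claw":255},
  {"slide":[0.116,-0.029,0],"rotation":[0,0,0],"claw":255},
  {"slide":[0,0,0],"rotation":[0,0,0],"claw":255},
  {"slide":[0,0,0],"rotation":[0,0,0],"claw":255},
])

```text
time_s: 10.6
position: [0.6097, 0.0803, 0.1319]
tcp_rot: [3.118, -0.383, -0.0]
wrist_force: [0.5, -1.0, -0.6]
gripper_width: 0.013
```

Run:
```python
from h import *
s=readout.sense(); print(s["time_s"],s["position"],s["tcp_rot"],s["gripper_width"],s["wrist_force"],s["ft_torque"])
```

```text
10.6 [0.60965106 0.08033723 0.13194029] [ 3.11815403e+00 -3.82852299e-01 -4.38551549e-04] 0.012969131354330345 [ 0.46387321 -1.00724025 -0.55447219] [ 0.10889589 -0.00580227 -0.01432901]
```

Call:
step_arm([
  {"slide":[0.039,-0.01,0],"rotation":[0,0,0],"claw":255},
  {"slide":[0.039,-0.01,0],"rotation":[0,0,0],"claw":255},
  {"slide":[0.02,-0.005,0],"rotation":[0,0,0],"claw":255},
  {"slide":[0,0,0],"rotation":[0,0,0],"claw":255},
])

```text
time_s: 11.1
position: [0.6122, 0.0797, 0.132]
tcp_rot: [-3.118, 0.383, -0.0]
wrist_force: [-0.2, 0.4, -1.3]
gripper_width: 0.0137
```

Call:
step_arm([
  {"slide":[0.02,-0.005,0],"rotation":[0,0,0],"claw":255},
  {"slide":[0,0,0],"rotation":[0,0,0],"claw":255},
])

```text
time_s: 11.35
position: [0.6125, 0.0797, 0.132]
tcp_rot: [-3.118, 0.383, 0.001]
wrist_force: [-0.2, -0.5, -1.5]
gripper_width: 0.0127
```

Call:
step_arm([
  {"slide":[0.02,-0.005,0],"rotation":[0,0,0],"claw":255},
  {"slide":[0,0,0],"rotation":[0,0,0],"claw":255},
])

```text
time_s: 11.6
position: [0.6126, 0.0796, 0.132]
tcp_rot: [-3.118, 0.383, 0.002]
wrist_force: [-2.4, 1.8, 0.2]
gripper_width: 0.0133
```

Run:
```python
from h import *
s=readout.sense(); print(s["time_s"],s["position"],s["tcp_rot"],s["gripper_width"],s["wrist_force"],s["ft_torque"])
c=get_calibration("wrist"); np.save("w10.npy",c["T"])
for n in("wrist","scene"):
    im=read_camera(n)[:,:,::-1]; cv2.imwrite(f"pics/{n}10.png",im)
a=cv2.imread("pics/scene10.png"); w=cv2.imread("pics/wrist10.png")
crop(a,250,140,320,210,8,"pics/sc10c.png"); crop(w,200,190,440,350,3,"pics/w10c.png")
```

```text
11.6 [0.61261914 0.07961897 0.13198334] [-3.11808709e+00  3.82858701e-01  2.28649043e-03] 0.013305026618738183 [-2.42046995  1.78789918  0.18245965] [ 0.13771773  0.50810263 -0.03394963]
```

View pics/sc10c.png

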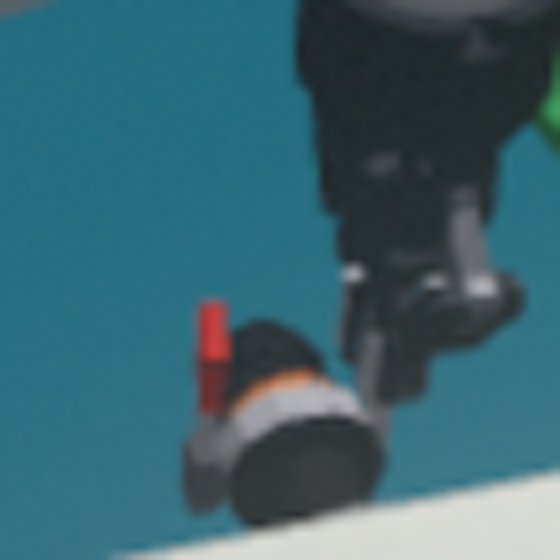

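View pics/w10c.png

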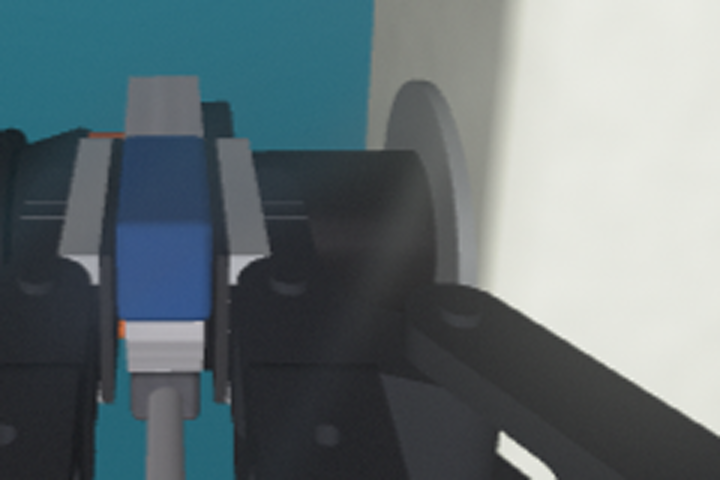

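The band is against the shoulder (about 3 N of contact force). Lowering it gently onto the collar.

Call:
step_arm([
  {"slide":[0,0,-0.04],"rotation":[0,0,0],"claw":255},
  {"slide":[0,0,-0.04],"rotation":[0,0,0],"claw":255},
  {"slide":[0,0,0],"rotation":[0,0,0],"claw":255},
])

```text
time_s: 12.08
position: [0.6127, 0.0797, 0.1303]
tcp_rot: [-3.118, 0.383, 0.002]
wrist_force: [-5.3, 1.2, 3.2]
gripper_width: 0.0135
```

Call:
step_arm([
  {"slide":[0,0,-0.02],"rotation":[0,0,0],"claw":255},
  {"slide":[0,0,0],"rotation":[0,0,0],"claw":255},
])

```text
time_s: 12.32
position: [0.6127, 0.0797, 0.1303]
tcp_rot: [-3.118, 0.383, 0.002]
wrist_force: [-5.4, 1.9, 5.7]
gripper_width: 0.0129
```

Run:
```python
from h import *
s=readout.sense(); print(s["time_s"],s["position"],s["tcp_rot"],s["gripper_width"],s["wrist_force"],s["ft_torque"])
```

```text
12.325 [0.61272205 0.07972948 0.13027139] [-3.11811780e+00  3.82616531e-01  1.85720584e-03] 0.012923824284516671 [-5.35470953  1.89635085  5.68057721] [ 0.22322907  1.1716044  -0.06439557]
```

Call:
step_arm([
  {"slide":[0,0,0],"rotation":[0,0,0],"claw":170},
  {"slide":[0,0,0],"rotation":[0,0,0],"claw":170},
  {"slide":[0,0,0],"rotation":[0,0,0],"claw":170},
  {"slide":[0,0,0.3],"rotation":[0,0,0],"claw":170},
  {"slide":[0,0,0.7],"rotation":[0,0,0],"claw":170},
  {"slide":[0,0,1],"rotation":[0,0,0],"claw":170},
  {"slide":[0,0,1],"rotation":[0,0,0],"claw":170},
  {"slide":[0,0,0],"rotation":[0,0,0],"claw":170},
])

```text
time_s: 13.32
position: [0.6156, 0.0795, 0.2089]
tcp_rot: [-3.117, 0.383, -0.013]
wrist_force: [-0.6, 0.3, -0.3]
gripper_width: 0.0284
```

Run:
```python
from h import *
s=readout.sense(); print(s["time_s"],s["position"],s["tcp_rot"],s["gripper_width"],s["wrist_force"],s["ft_torque"],s["joints"])
c=get_calibration("wrist"); np.save("w11.npy",c["T"])
for n in("wrist","scene","side"):
    im=read_camera(n)[:,:,::-1]; cv2.imwrite(f"pics/{n}11.png",im)
a=cv2.imread("pics/scene11.png"); w=cv2.imread("pics/side11.png")
A=cv2.resize(a[130:210,250:320],None,fx=6,fy=6,interpolation=2);B=cv2.resize(w[170:250,200:260],None,fx=6,fy=6,interpolation=2)
cv2.imwrite("pics/sc11c.png",np.hstack([A,B]))
```

```text
13.325 [0.61563008 0.07947578 0.2088971 ] [-3.11731254  0.3826215  -0.01278898] 0.02836234574748366 [-0.60835315  0.29058078 -0.26841038] [-0.03368724 -0.03552201 -0.04224966] [-1.09069877e-02  3.34048142e-01  1.47567374e+00 -5.05638317e-05
  1.32368165e+00  2.33365091e-01]
```

View pics/sc11c.png

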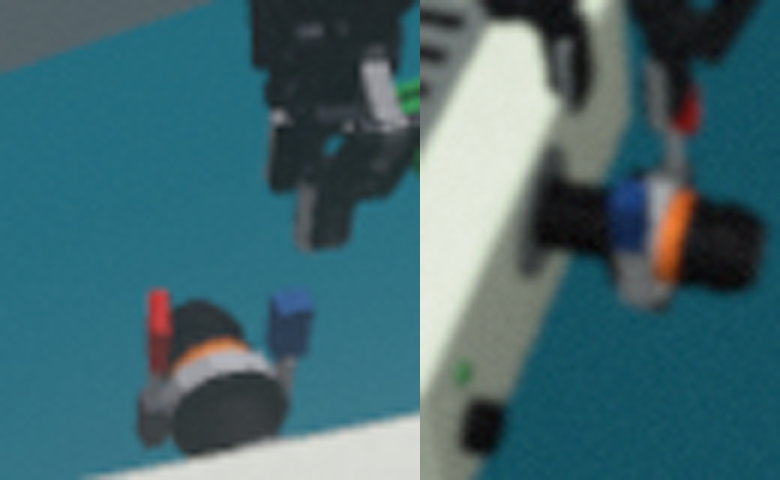

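View pics/wrist11.png

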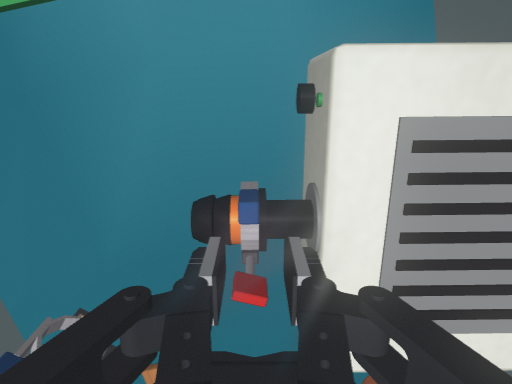

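The clamp hangs on the collar against the shoulder, upright, with the key at wrist (250,288) on the right. I'll measure the key's axis and angle.

Run:
```python
from h import *
w=cv2.imread("pics/wrist11.png"); crop(w,180,170,320,320,5,"pics/w11c.png")
s=readout.sense(); c=get_calibration("wrist"); print(s["position"],s["tcp_rot"],np.abs(c["T"]-np.load("w11.npy")).max())
```

```text
[0.61265241 0.07943997 0.20394338] [ 3.11802557e+00 -3.82901885e-01 -1.69429657e-03] 0.009013425142198531
```

View pics/w11c.png

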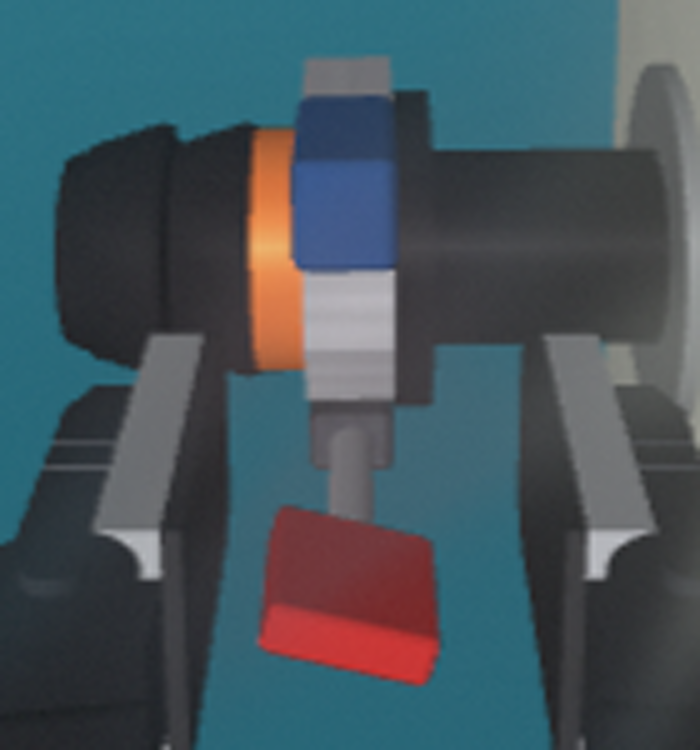

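Run:
```python
from h import *
s=readout.sense(); c=get_calibration("wrist"); np.save("w12.npy",c["T"]); print(s["position"],s["time_s"])
w=np.ascontiguousarray(read_camera("wrist")[:,:,::-1]); cv2.imwrite("pics/w12.png",w); crop(w,210,220,290,320,7,"pics/w12c.png")
hsv=cv2.cvtColor(w,cv2.COLOR_BGR2HSV)[250:320,215:285]
m=cv2.inRange(hsv,(0,150,60),(5,255,255))|cv2.inRange(hsv,(172,150,60),(180,255,255))
v=hsv[:,:,2][m>0]; print(np.percentile(v,[5,25,50,75,95]))
```

```text
[0.61265241 0.07943997 0.20394338] 13.475
[117. 119. 144. 199. 202.]
```

View pics/w12c.png

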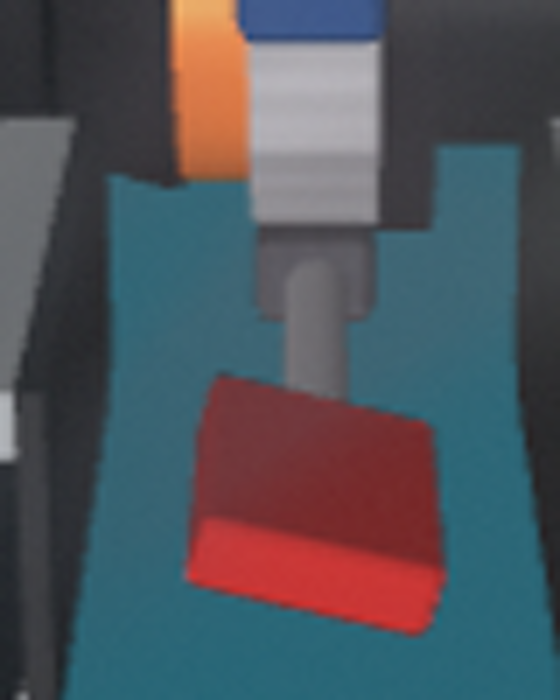

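Run:
```python
from h import *
c=get_calibration("wrist"); c["T"]=np.load("w12.npy")
p=np.array([0.53456594,0.07206593,.08]); d=np.array([0.97029636,-0.24191937,0]); yv=np.array([0.2419,.9703,0])
P=[onz(c,q[0]/7+210,q[1]/7+220,.144) for q in((205,518),(443,572),(425,635),(188,580))]
print(np.round(P,4)); m=np.mean(P,0); e=(P[1]-P[0]+P[2]-P[3])/2
print("centre",m,"along",(m-p)@d,(m-p)@yv,"width",np.linalg.norm(e),"thick",np.linalg.norm((P[3]-P[0]+P[2]-P[1])/2),"yaw",np.degrees(np.arctan2(e[1],e[0])))
print("predicted",p+d*.0745-yv*.031)
print(readout.sense()["joints"])
```

```text
[[0.5908 0.0322 0.144 ]
 [0.6109 0.0211 0.144 ]
 [0.6077 0.0147 0.144 ]
 [0.5875 0.026  0.144 ]]
centre [0.59922823 0.02353263 0.144     ] along 0.07448273393484076 -0.031450051238157126 width 0.023023358654254727 thick 0.00707776331611158 yaw -29.08374027094386
predicted [0.59935412 0.02396364 0.08      ]
[-1.09929514e-02  3.38719852e-01  1.48159184e+00  2.40752232e-05
  1.32355907e+00  2.33358387e-01]
```

The key centre is (0.599,0.024), within 0.5 mm of the prediction, and its angle is about 0.26 rad. I'll turn the tool +75° and move over it.

Call:
step_arm([
  {"slide":[-0.067,-0.279,0],"rotation":[0,0,0.936],"claw":150},
  {"slide":[-0.067,-0.279,0],"rotation":[0,0,0.936],"claw":150},
  {"slide":[-0.067,-0.279,0],"rotation":[0,0,0.936],"claw":150},
  {"slide":[-0.067,-0.279,0],"rotation":[0,0,0.936],"claw":150},
  {"slide":[-0.067,-0.279,0],"rotation":[0,0,0.936],"claw":150},
  {"slide":[-0.067,-0.279,0],"rotation":[0,0,0.936],"claw":150},
  {"slide":[-0.067,-0.279,0],"rotation":[0,0,0.936],"claw":150},
  {"slide":[-0.067,-0.279,0],"rotation":[0,0,0.938],"claw":150},
  {"slide":[0,0,0],"rotation":[0,0,0],"claw":150},
  {"slide":[0,0,0],"rotation":[0,0,0],"claw":150},
])

```text
time_s: 14.78
position: [0.5994, 0.0239, 0.2037]
tcp_rot: [-2.709, -1.588, 0.002]
wrist_force: [1.0, -0.7, 0.3]
gripper_width: 0.0351
```

Run:
```python
from h import *
from scipy.spatial.transform import Rotation as R
s=readout.sense(); c=get_calibration("wrist"); np.save("w13.npy",c["T"]); M=R.from_rotvec(s["tcp_rot"]).as_matrix()
print(s["position"],s["time_s"],"yaw",np.degrees(np.arctan2(M[1,0],M[0,0])),s["joints"],s["gripper_width"])
w=np.ascontiguousarray(read_camera("wrist")[:,:,::-1]); cv2.imwrite("pics/w13.png",w)
```

```text
[0.59939412 0.02386013 0.20370389] 14.775 yaw 60.76592011823097 [-1.04514123e-01  3.02252499e-01  1.52853469e+00  2.14949740e-04
  1.31225227e+00 -1.16513434e+00] 0.03505935319433004
```

View pics/w13.png

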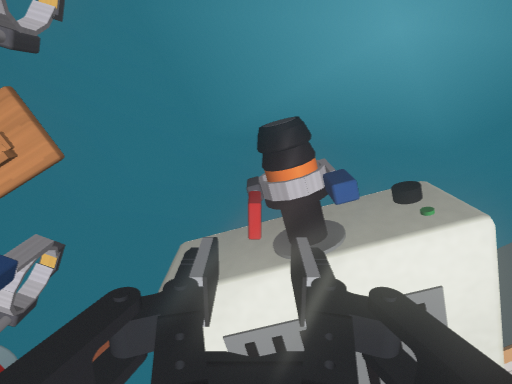

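The key at (255,215) lies midway between the pads (210 and 297) and parallel to them. Descending, then taking a torque baseline.

Call:
step_arm([
  {"slide":[0,0,-0.8],"rotation":[0,0,0],"claw":150},
  {"slide":[0,0,-0.8],"rotation":[0,0,0],"claw":150},
  {"slide":[0,0,-0.7],"rotation":[0,0,0],"claw":150},
  {"slide":[0,0,-0.36],"rotation":[0,0,0],"claw":150},
  {"slide":[0,0,0],"rotation":[0,0,0],"claw":150},
  {"slide":[0,0,0],"rotation":[0,0,0],"claw":150},
  {"slide":[0,0,0],"rotation":[0,0,0],"claw":150},
])

```text
time_s: 15.7
position: [0.6005, 0.0236, 0.139]
tcp_rot: [2.707, 1.591, 0.002]
wrist_force: [-0.5, -0.3, -0.9]
gripper_width: 0.0353
```

```bash
cat >> h.py <<'E'
from scipy.spatial.transform import Rotation as R
def avg(n=14,cam="wrist",name=None):
    L=[]
    for i in range(n):
        im=read_camera(cam); s=readout.sense(); M=R.from_rotvec(s["tcp_rot"]).as_matrix()
        L.append(np.r_[s["position"],s["wrist_force"],s["ft_torque"],np.degrees(np.arctan2(M[1,0],M[0,0]))])
    if name: cv2.imwrite(name,im[:,:,::-1])
    L=np.array(L); print("t",s["time_s"],"width",round(s["gripper_width"],4),"q6",s["joints"][5].round(3)); print("pos",L[:,:3].mean(0).round(4),"F",L[:,3:6].mean(0).round(2),"T",L[:,6:9].mean(0).round(4),"sd",L[:,8].std().round(3),"yaw",L[:,9].mean().round(2)); return L
E
python3 -c "
from h import *
avg(12,name='pics/w14.png')"
```

```text
t 16.3 width 0.035 q6 -1.168
pos [0.5999 0.0236 0.1383] F [-0.01 -0.12 -0.17] T [-0.0053  0.0031  0.0046] sd 0.026 yaw 60.9
```

View pics/w14.png

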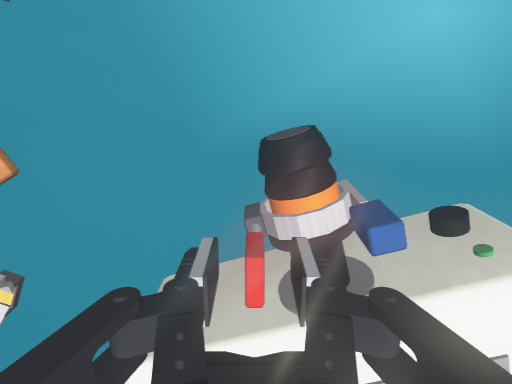

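Call:
step_arm([
  {"slide":[0,0,0],"rotation":[0,0,0],"claw":255},
  {"slide":[0,0,0],"rotation":[0,0,0],"claw":255},
  {"slide":[0,0,0],"rotation":[0,0,0],"claw":255},
  {"slide":[0,0,0],"rotation":[0,0,0],"claw":255},
], squeeze=50)

```text
time_s: 16.8
position: [0.5998, 0.0237, 0.1382]
tcp_rot: [-2.708, -1.592, -0.0]
wrist_force: [-0.7, -0.2, 1.2]
gripper_width: 0.007
```

```bash
python3 -c "
from h import *
avg(8,name='pics/w15.png')"
```

```text
t 17.2 width 0.0072 q6 -1.168
pos [0.5998 0.0237 0.1381] F [-0.55  0.6   1.4 ] T [0.1342 0.1057 0.0287] sd 0.027 yaw 60.9
```

View pics/w15.png

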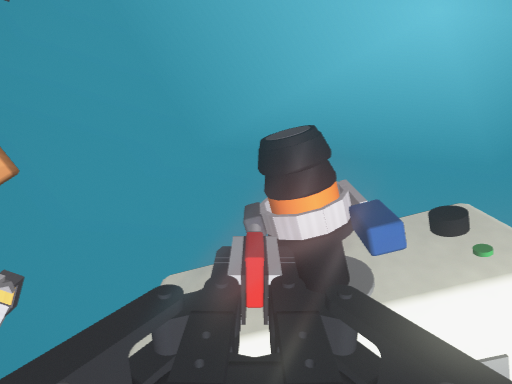

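Gripped. Contact cannot come before 1.3 rad, so turning 50° clockwise first is safe.

Call:
step_arm([
  {"slide":[0,0,0],"rotation":[0,0,-0.5],"claw":255},
  {"slide":[0,0,0],"rotation":[0,0,-0.5],"claw":255},
  {"slide":[0,0,0],"rotation":[0,0,-0.5],"claw":255},
  {"slide":[0,0,0],"rotation":[0,0,-0.5],"claw":255},
  {"slide":[0,0,0],"rotation":[0,0,-0.5],"claw":255},
  {"slide":[0,0,0],"rotation":[0,0,-0.5],"claw":255},
  {"slide":[0,0,0],"rotation":[0,0,-0.5],"claw":255},
  {"slide":[0,0,0],"rotation":[0,0,-0.5],"claw":255},
  {"slide":[0,0,0],"rotation":[0,0,-0.5],"claw":255},
  {"slide":[0,0,0],"rotation":[0,0,-0.5],"claw":255},
])

```text
time_s: 18.45
position: [0.5993, 0.0234, 0.1381]
tcp_rot: [3.127, 0.294, -0.002]
wrist_force: [-2.1, -0.5, 2.2]
gripper_width: 0.007
```

```bash
python3 -c "
from h import *
avg(14,name='pics/w16.png')
im=read_camera('scene');crop(im[:,:,::-1],250,130,330,210,7,'pics/sc16.png')"
```

```text
t 19.15 width 0.0071 q6 -0.295
pos [0.5995 0.0234 0.1381] F [-3.14 -1.52  3.82] T [-0.2138  0.5866 -0.0331] sd 0.022 yaw 10.91
```

View pics/w16.png

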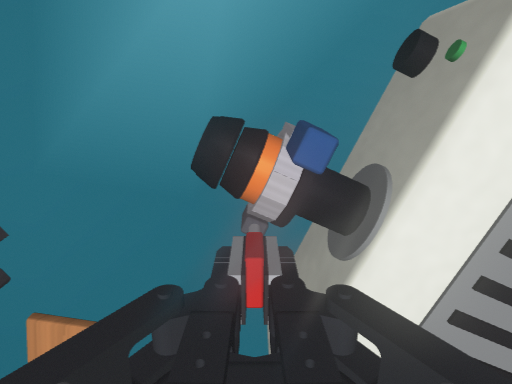

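View pics/sc16.png

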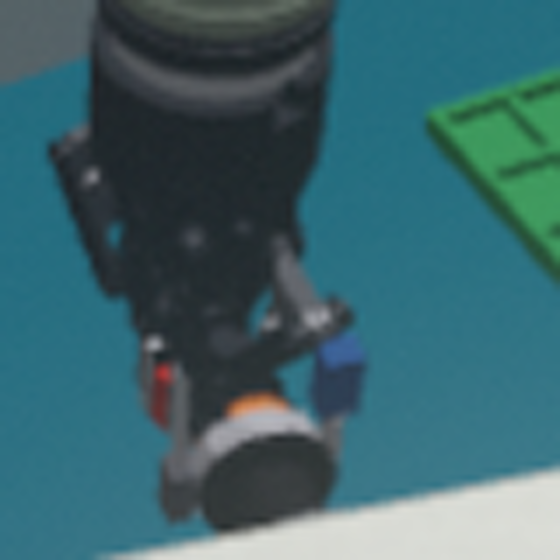

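Add to h.py:
```python
def ser(n=10,cam="wrist"):
    L=[]
    for i in range(n):
        s=readout.sense(); M=R.from_rotvec(s["tcp_rot"]).as_matrix()
        L.append(np.r_[s["wrist_force"],s["ft_torque"],s["tau"][5],np.degrees(np.arctan2(M[1,0],M[0,0])),s["joints"][5]])
        if i<n-1: read_camera(cam)
    L=np.array(L); print("t",s["time_s"],"w",round(s["gripper_width"],4),"pos",s["position"].round(4)); print("Tz",L[:,5].round(3).tolist()); print("tau6",L[:,6].round(3).tolist()); print("yaw",L[:,7].round(2).tolist(),"q6",L[-1,8].round(4))
    print("mean F",L[2:,:3].mean(0).round(2),"T",L[2:,3:6].mean(0).round(3),"tau6",L[2:,6].mean().round(4)); return L
```

```text
(no output)
```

Call:
step_arm([
  {"slide":[0,0,0],"rotation":[0,0,-0.4],"claw":255},
  {"slide":[0,0,0],"rotation":[0,0,-0.4],"claw":255},
])

```text
time_s: 19.45
position: [0.5994, 0.0234, 0.138]
tcp_rot: [3.14, 0.076, -0.002]
wrist_force: [-4.4, -2.2, 5.6]
gripper_width: 0.0067
```

```bash
python3 -c "
from h import *
ser(12)"
```

```text
t 20.0 w 0.007 pos [0.5995 0.0234 0.138 ]
Tz [0.042, 0.018, -0.066, -0.025, -0.06, 0.003, -0.023, -0.029, -0.069, -0.087, -0.079, -0.032]
tau6 [-0.405, 0.192, 0.164, -0.002, -0.037, -0.043, -0.043, -0.043, -0.043, -0.043, -0.043, -0.043]
yaw [2.79, 2.69, 2.86, 2.89, 2.9, 2.91, 2.9, 2.9, 2.9, 2.9, 2.9, 2.9] q6 -0.1553
mean F [-4.22 -2.64  5.1 ] T [-0.378  0.876 -0.047] tau6 -0.0178
```

The arm overshoots by 0.2°, so the friction sign flips in static readings, while `tau6` is a clean torque signal. I'll use tapered steps with no overshoot and ease off the small side force.

Call:
step_arm([
  {"slide":[-0.01,-0.008,0.01],"rotation":[0,0,-0.25],"claw":255},
  {"slide":[-0.005,-0.004,0.01],"rotation":[0,0,-0.2],"claw":255},
  {"slide":[0,0,0],"rotation":[0,0,-0.1],"claw":255},
  {"slide":[0,0,0],"rotation":[0,0,-0.05],"claw":255},
  {"slide":[0,0,0],"rotation":[0,0,-0.03],"claw":255},
  {"slide":[0,0,0],"rotation":[0,0,-0.02],"claw":255},
])

```text
time_s: 20.75
position: [0.5992, 0.0235, 0.1382]
tcp_rot: [-3.14, 0.099, 0.001]
wrist_force: [-3.1, -1.4, 0.7]
gripper_width: 0.0069
```

```bash
python3 -c "
from h import *
ser(8)"
```

```text
t 21.1 w 0.0071 pos [0.5992 0.0235 0.1383]
Tz [0.109, 0.048, 0.08, 0.017, 0.077, 0.02, 0.086, 0.034]
tau6 [0.033, 0.055, 0.057, 0.048, 0.046, 0.043, 0.043, 0.042]
yaw [-3.61, -3.61, -3.6, -3.6, -3.6, -3.6, -3.6, -3.6] q6 -0.0424
mean F [-3.09 -1.07 -0.15] T [-0.234  0.54   0.052] tau6 0.0464
```

Call:
step_arm([
  {"slide":[-0.01,-0.004,0],"rotation":[0,0,-0.25],"claw":255},
  {"slide":[-0.005,0,0],"rotation":[0,0,-0.2],"claw":255},
  {"slide":[0,0,0],"rotation":[0,0,-0.1],"claw":255},
  {"slide":[0,0,0],"rotation":[0,0,-0.05],"claw":255},
  {"slide":[0,0,0],"rotation":[0,0,-0.03],"claw":255},
  {"slide":[0,0,0],"rotation":[0,0,-0.02],"claw":255},
])

```text
time_s: 21.85
position: [0.599, 0.0235, 0.1384]
tcp_rot: [-3.129, 0.277, 0.0]
wrist_force: [-1.9, 1.5, -2.5]
gripper_width: 0.007
```

```bash
python3 -c "
from h import *
ser(6)"
```

```text
t 22.1 w 0.007 pos [0.599  0.0234 0.1385]
Tz [0.034, 0.022, 0.027, 0.042, 0.031, 0.06]
tau6 [0.032, 0.057, 0.057, 0.047, 0.045, 0.045]
yaw [-10.11, -10.11, -10.1, -10.1, -10.1, -10.1] q6 0.0708
mean F [-1.55  0.85 -2.1 ] T [0.089 0.291 0.04 ] tau6 0.0484
```

Call:
step_arm([
  {"slide":[0,0,0],"rotation":[0,0,-0.25],"claw":255},
  {"slide":[0,0,0],"rotation":[0,0,-0.2],"claw":255},
  {"slide":[0,0,0],"rotation":[0,0,-0.1],"claw":255},
  {"slide":[0,0,0],"rotation":[0,0,-0.05],"claw":255},
  {"slide":[0,0,0],"rotation":[0,0,-0.03],"claw":255},
  {"slide":[0,0,0],"rotation":[0,0,-0.02],"claw":255},
])

```text
time_s: 22.85
position: [0.599, 0.0234, 0.1385]
tcp_rot: [-3.108, 0.454, 0.0]
wrist_force: [-2.1, 2.2, -2.4]
gripper_width: 0.0072
```

```bash
python3 -c "
from h import *
ser(6)"
```

```text
t 23.1 w 0.0071 pos [0.5989 0.0234 0.1385]
Tz [0.014, 0.104, 0.065, 0.088, 0.044, 0.1]
tau6 [0.033, 0.058, 0.061, 0.052, 0.05, 0.05]
yaw [-16.61, -16.61, -16.6, -16.6, -16.6, -16.6] q6 0.1842
mean F [-2.03  2.   -2.37] T [0.302 0.438 0.074] tau6 0.0531
```

Call:
step_arm([
  {"slide":[-0.005,0.008,-0.01],"rotation":[0,0,-0.25],"claw":255},
  {"slide":[0,0,0],"rotation":[0,0,-0.2],"claw":255},
  {"slide":[0,0,0],"rotation":[0,0,-0.1],"claw":255},
  {"slide":[0,0,0],"rotation":[0,0,-0.05],"claw":255},
  {"slide":[0,0,0],"rotation":[0,0,-0.03],"claw":255},
  {"slide":[0,0,0],"rotation":[0,0,-0.02],"claw":255},
])

```text
time_s: 23.85
position: [0.5989, 0.0234, 0.1384]
tcp_rot: [3.078, -0.629, -0.0]
wrist_force: [-3.9, 2.3, 0.2]
gripper_width: 0.0074
```

```bash
python3 -c "
from h import *
ser(6)"
```

```text
t 24.1 w 0.0071 pos [0.5989 0.0234 0.1384]
Tz [0.138, 0.09, 0.07, 0.079, 0.048, 0.015]
tau6 [0.034, 0.06, 0.064, 0.055, 0.053, 0.053]
yaw [-23.11, -23.11, -23.1, -23.1, -23.1, -23.1] q6 0.298
mean F [-3.89  1.58  1.14] T [0.239 0.747 0.053] tau6 0.0562
```

Call:
step_arm([
  {"slide":[0,0,0],"rotation":[0,0,-0.25],"claw":255},
  {"slide":[0,0,0],"rotation":[0,0,-0.2],"claw":255},
  {"slide":[0,0,0],"rotation":[0,0,-0.1],"claw":255},
  {"slide":[0,0,0],"rotation":[0,0,-0.05],"claw":255},
  {"slide":[0,0,0],"rotation":[0,0,-0.03],"claw":255},
  {"slide":[0,0,0],"rotation":[0,0,-0.02],"claw":255},
])

```text
time_s: 24.85
position: [0.5988, 0.0234, 0.1383]
tcp_rot: [3.037, -0.803, -0.0]
wrist_force: [-4.0, 1.0, 1.4]
gripper_width: 0.0069
```

```bash
python3 -c "
from h import *
ser(6)"
```

```text
t 25.1 w 0.0069 pos [0.5988 0.0234 0.1382]
Tz [0.026, 0.039, 0.093, -0.003, 0.072, 0.012]
tau6 [0.034, 0.06, 0.064, 0.055, 0.052, 0.051]
yaw [-29.61, -29.61, -29.6, -29.6, -29.6, -29.6] q6 0.4114
mean F [-4.8   1.18  1.6 ] T [0.187 0.845 0.043] tau6 0.0553
```

Call:
step_arm([
  {"slide":[-0.016,0.003,0.002],"rotation":[0,0,-0.25],"claw":255},
  {"slide":[0,0,0],"rotation":[0,0,-0.2],"claw":255},
  {"slide":[0,0,0],"rotation":[0,0,-0.1],"claw":255},
  {"slide":[0,0,0],"rotation":[0,0,-0.05],"claw":255},
  {"slide":[0,0,0],"rotation":[0,0,-0.03],"claw":255},
  {"slide":[0,0,0],"rotation":[0,0,-0.02],"claw":255},
])

```text
time_s: 25.85
position: [0.5986, 0.0235, 0.1383]
tcp_rot: [-2.987, 0.974, -0.0]
wrist_force: [-2.1, -0.2, -0.4]
gripper_width: 0.0073
```

```bash
python3 -c "
from h import *
ser(6)"
```

```text
t 26.1 w 0.007 pos [0.5986 0.0235 0.1383]
Tz [0.074, 0.042, 0.004, 0.072, 0.055, 0.041]
tau6 [0.033, 0.056, 0.052, 0.041, 0.037, 0.035]
yaw [-36.11, -36.11, -36.1, -36.1, -36.1, -36.1] q6 0.525
mean F [-2.01  0.56 -0.63] T [0.137 0.41  0.043] tau6 0.0412
```

Call:
step_arm([
  {"slide":[0,0,0],"rotation":[0,0,-0.25],"claw":255},
  {"slide":[0,0,0],"rotation":[0,0,-0.2],"claw":255},
  {"slide":[0,0,0],"rotation":[0,0,-0.1],"claw":255},
  {"slide":[0,0,0],"rotation":[0,0,-0.05],"claw":255},
  {"slide":[0,0,0],"rotation":[0,0,-0.03],"claw":255},
  {"slide":[0,0,0],"rotation":[0,0,-0.02],"claw":255},
])

```text
time_s: 26.85
position: [0.5985, 0.0236, 0.1383]
tcp_rot: [-2.927, 1.141, -0.0]
wrist_force: [-1.2, 1.4, -1.9]
gripper_width: 0.0068
```

```bash
python3 -c "
from h import *
ser(6)"
```

```text
t 27.1 w 0.0072 pos [0.5985 0.0236 0.1383]
Tz [0.119, 0.05, 0.046, 0.061, -0.002, 0.049]
tau6 [0.032, 0.055, 0.05, 0.038, 0.035, 0.034]
yaw [-42.61, -42.61, -42.6, -42.6, -42.6, -42.6] q6 0.6384
mean F [-1.23  1.21 -1.1 ] T [0.226 0.29  0.038] tau6 0.0394
```

Call:
step_arm([
  {"slide":[-0.004,0.004,-0.004],"rotation":[0,0,-0.25],"claw":255},
  {"slide":[0,0,0],"rotation":[0,0,-0.2],"claw":255},
  {"slide":[0,0,0],"rotation":[0,0,-0.1],"claw":255},
  {"slide":[0,0,0],"rotation":[0,0,-0.05],"claw":255},
  {"slide":[0,0,0],"rotation":[0,0,-0.03],"claw":255},
  {"slide":[0,0,0],"rotation":[0,0,-0.02],"claw":255},
])

```text
time_s: 27.85
position: [0.5984, 0.0237, 0.1382]
tcp_rot: [-2.857, 1.305, -0.0]
wrist_force: [-1.7, 1.8, -1.2]
gripper_width: 0.007
```

```bash
python3 -c "
from h import *
ser(6)"
```

```text
t 28.1 w 0.0073 pos [0.5985 0.0236 0.1382]
Tz [0.07, 0.015, 0.066, 0.065, 0.011, 0.054]
tau6 [0.047, 0.07, 0.065, 0.054, 0.051, 0.05]
yaw [-49.1, -49.11, -49.1, -49.1, -49.1, -49.1] q6 0.752
mean F [-1.38  0.94 -1.35] T [0.212 0.268 0.049] tau6 0.055
```

Call:
step_arm([
  {"slide":[0,0,0],"rotation":[0,0,-0.25],"claw":255},
  {"slide":[0,0,0],"rotation":[0,0,-0.2],"claw":255},
  {"slide":[0,0,0],"rotation":[0,0,-0.1],"claw":255},
  {"slide":[0,0,0],"rotation":[0,0,-0.05],"claw":255},
  {"slide":[0,0,0],"rotation":[0,0,-0.03],"claw":255},
  {"slide":[0,0,0],"rotation":[0,0,-0.02],"claw":255},
])

```text
time_s: 28.85
position: [0.5984, 0.0237, 0.1382]
tcp_rot: [-2.779, 1.465, 0.0]
wrist_force: [-1.4, 1.9, -1.1]
gripper_width: 0.0072
```

```bash
python3 -c "
from h import *
ser(6); im=read_camera('wrist'); cv2.imwrite('pics/w17.png',im[:,:,::-1]); im=read_camera('scene');crop(im[:,:,::-1],250,130,330,210,7,'pics/sc17.png')"
```

```text
t 29.1 w 0.0069 pos [0.5984 0.0237 0.1382]
Tz [0.067, 0.105, 0.099, 0.078, 0.057, 0.034]
tau6 [0.067, 0.09, 0.086, 0.075, 0.072, 0.072]
yaw [-55.61, -55.61, -55.6, -55.6, -55.6, -55.6] q6 0.8654
mean F [-0.74  1.69 -1.55] T [0.334 0.224 0.067] tau6 0.0764
```

View pics/w17.png

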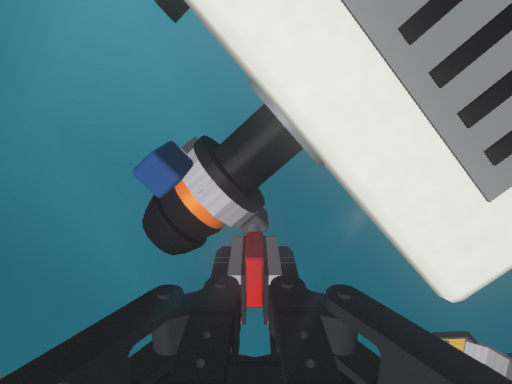

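View pics/sc17.png

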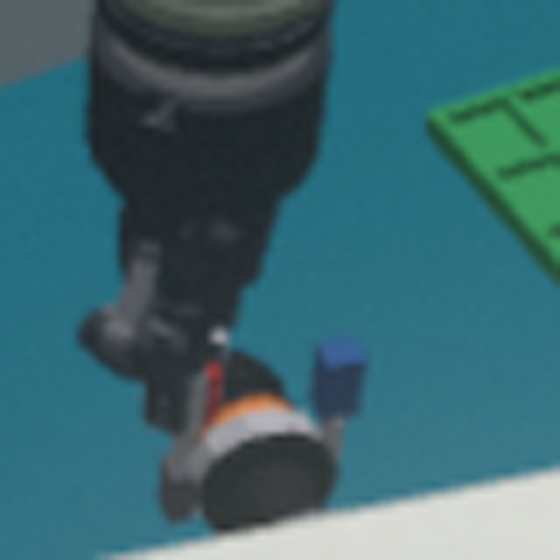

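The torque now climbs: `tau6` went 0.034, 0.050, 0.072, so contact is at a key angle of about 2.1 rad, inside the given range. The squeeze is about 9 N. Two more equal steps, measuring each.

Call:
step_arm([
  {"slide":[0,0,0],"rotation":[0,0,-0.25],"claw":255},
  {"slide":[0,0,0],"rotation":[0,0,-0.2],"claw":255},
  {"slide":[0,0,0],"rotation":[0,0,-0.1],"claw":255},
  {"slide":[0,0,0],"rotation":[0,0,-0.05],"claw":255},
  {"slide":[0,0,0],"rotation":[0,0,-0.03],"claw":255},
  {"slide":[0,0,0],"rotation":[0,0,-0.02],"claw":255},
])

```text
time_s: 29.95
position: [0.5983, 0.0237, 0.1382]
tcp_rot: [-2.691, 1.621, 0.0]
wrist_force: [-2.0, 2.6, -1.5]
gripper_width: 0.007
```

```bash
python3 -c "
from h import *
ser(10)"
```

```text
t 30.4 w 0.007 pos [0.5983 0.0237 0.1382]
Tz [0.142, 0.155, 0.147, 0.128, 0.087, 0.067, 0.074, 0.137, 0.057, 0.104]
tau6 [0.088, 0.111, 0.107, 0.096, 0.094, 0.094, 0.094, 0.094, 0.094, 0.094]
yaw [-62.11, -62.11, -62.1, -62.1, -62.1, -62.1, -62.1, -62.1, -62.1, -62.1] q6 0.9789
mean F [-1.25  2.89 -1.97] T [0.554 0.209 0.1  ] tau6 0.0957
```

Call:
step_arm([
  {"slide":[0,0,0],"rotation":[0,0,-0.25],"claw":255},
  {"slide":[0,0,0],"rotation":[0,0,-0.2],"claw":255},
  {"slide":[0,0,0],"rotation":[0,0,-0.1],"claw":255},
  {"slide":[0,0,0],"rotation":[0,0,-0.05],"claw":255},
  {"slide":[0,0,0],"rotation":[0,0,-0.03],"claw":255},
  {"slide":[0,0,0],"rotation":[0,0,-0.02],"claw":255},
])

```text
time_s: 31.15
position: [0.5983, 0.0238, 0.1381]
tcp_rot: [-2.595, 1.77, 0.001]
wrist_force: [-1.0, 4.6, -2.5]
gripper_width: 0.0072
```

```bash
python3 -c "
from h import *
ser(10)"
```

```text
t 31.6 w 0.0073 pos [0.5983 0.0238 0.1382]
Tz [0.207, 0.132, 0.122, 0.132, 0.083, 0.096, 0.151, 0.133, 0.149, 0.125]
tau6 [0.11, 0.133, 0.129, 0.118, 0.115, 0.115, 0.114, 0.114, 0.114, 0.114]
yaw [-68.61, -68.61, -68.6, -68.6, -68.6, -68.6, -68.6, -68.6, -68.6, -68.6] q6 1.0924
mean F [-1.45  4.22 -2.93] T [0.838 0.244 0.124] tau6 0.1167
```

The squeeze is now about 20 N by torque rise (0.077 to 0.080 N m) and by angle (0.42 rad). One last step of 6° should bring it to about 25 N.

Call:
step_arm([
  {"slide":[0,0,0],"rotation":[0,0,-0.22],"claw":255},
  {"slide":[0,0,0],"rotation":[0,0,-0.18],"claw":255},
  {"slide":[0,0,0],"rotation":[0,0,-0.1],"claw":255},
  {"slide":[0,0,0],"rotation":[0,0,-0.05],"claw":255},
  {"slide":[0,0,0],"rotation":[0,0,-0.03],"claw":255},
  {"slide":[0,0,0],"rotation":[0,0,-0.02],"claw":255},
])

```text
time_s: 32.35
position: [0.5983, 0.0239, 0.1381]
tcp_rot: [-2.499, 1.904, 0.001]
wrist_force: [-0.9, 5.3, -3.1]
gripper_width: 0.0076
```

```bash
python3 -c "
from h import *
ser(16)"
```

```text
t 33.1 w 0.0073 pos [0.5983 0.0238 0.1381]
Tz [0.172, 0.139, 0.144, 0.15, 0.135, 0.157, 0.17, 0.142, 0.141, 0.167, 0.15, 0.176, 0.12, 0.103, 0.101, 0.155]
tau6 [0.13, 0.156, 0.148, 0.139, 0.137, 0.137, 0.137, 0.137, 0.137, 0.137, 0.137, 0.137, 0.137, 0.137, 0.137, 0.137]
yaw [-74.61, -74.62, -74.61, -74.61, -74.61, -74.61, -74.61, -74.61, -74.61, -74.61, -74.61, -74.61, -74.61, -74.61, -74.61, -74.61] q6 1.1973
mean F [-1.27  5.19 -3.39] T [0.902 0.258 0.143] tau6 0.1382
```

The squeeze is about 25 N (torque about 0.15 N m, settled rise 0.10). Letting go and lifting clear.

Call:
step_arm([
  {"slide":[0,0,0],"rotation":[0,0,0],"claw":160},
  {"slide":[0,0,0],"rotation":[0,0,0],"claw":160},
  {"slide":[0,0,0],"rotation":[0,0,0],"claw":160},
  {"slide":[0,0,0.3],"rotation":[0,0,0],"claw":160},
  {"slide":[0,0,0.7],"rotation":[0,0,0],"claw":160},
  {"slide":[0,0,1],"rotation":[0,0,0],"claw":160},
  {"slide":[0,0,1],"rotation":[0,0,0],"claw":160},
  {"slide":[0,0,1],"rotation":[0,0,0],"claw":160},
  {"slide":[0,0,0],"rotation":[0,0,0],"claw":160},
  {"slide":[0,0,0],"rotation":[0,0,0],"claw":160},
])

```text
time_s: 34.35
position: [0.5981, 0.0237, 0.238]
tcp_rot: [2.499, -1.904, -0.0]
wrist_force: [-0.1, 0.0, -0.7]
gripper_width: 0.0321
```

Run:
```python
from h import *
s=readout.sense(); print(s["time_s"],s["position"],s["gripper_width"],s["wrist_force"])
for n in("wrist","scene","side"):
    im=read_camera(n)[:,:,::-1]; cv2.imwrite(f"pics/{n}20.png",im)
a=cv2.imread("pics/scene20.png"); w=cv2.imread("pics/side20.png")
A=cv2.resize(a[130:210,250:320],None,fx=6,fy=6,interpolation=2);B=cv2.resize(w[170:250,200:260],None,fx=6,fy=6,interpolation=2)
cv2.imwrite("pics/sc20c.png",np.hstack([A,B]))
```

```text
34.35 [0.59808307 0.02365309 0.23801462] 0.03207444524787244 [-0.1305799   0.02912564 -0.68414694]
```

View pics/sc20c.png

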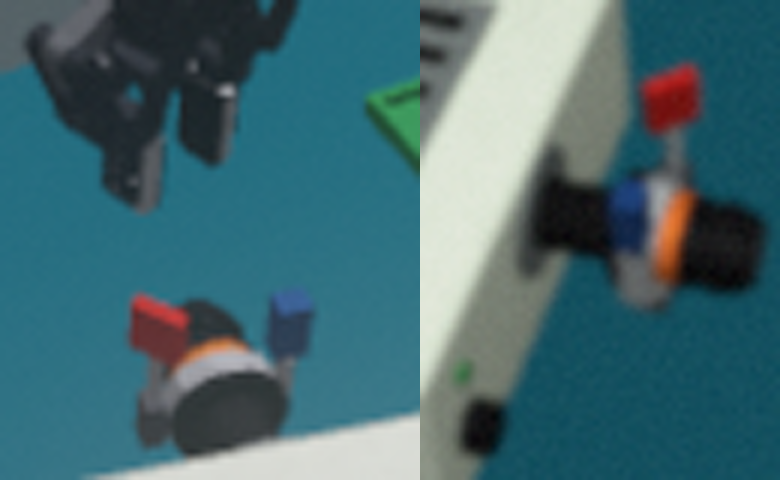

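View pics/wrist20.png

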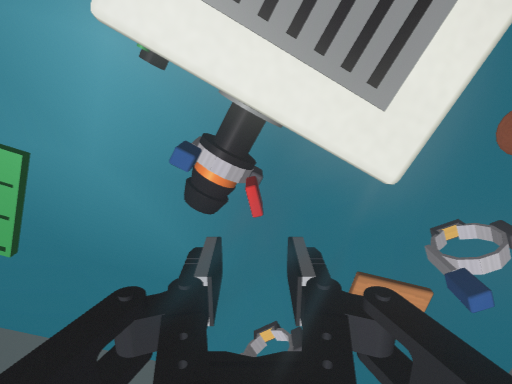

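View pics/scene20.png

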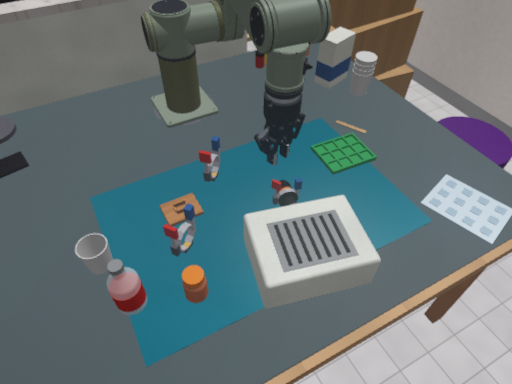

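After release the key sprang back about 12°, consistent with holding about 12 N. The band is upright on the collar against the shoulder, with the key on the right and the arm clear. Handing in.

```bash
python3 -c "
from bench import workorder, readout
print(readout.sense()['wrist_force'],readout.sense()['time_s']); print(workorder.job_done())"
```

```text
[-0.0386018  -0.07727334  0.00733349] 34.5
the job is handed in; nothing more can be done
None
```

I put the smallest clamp (the one in the wooden stand) on the fume filter's stub, tightened it to about 25 N and handed the job in at 34.5 s. No verdict was reported.

- **Placing:** I slid the clamp over the stub with no contact until the band touched the shoulder. The push there stayed at or below about 6 N. I then lowered it onto the collar and let go.
- **Tightening:** I turned the key clockwise by about 135° in all. The torque began to climb at a key angle of about 2.1 rad. I stopped at about 0.15 N m, which is 24 to 26 N by the torque rise and about 26 N by the turn past contact.
- **Last checks:** The pictures show the band against the shoulder, key upright on the right and tab on the left. The key sprang back a little on release, as expected, and the other things look unmoved. The gripper was clear, with no force on the wrist.
- **Odd readings:** Early static torque readings had the wrong sign, because the arm overshot by 0.2° and reversed the friction. I moved to tapered steps before contact, so this did not affect the result. The scene camera's projections were about one pixel off, so I did not rely on them.
- **Not measured:** I could not measure the final holding squeeze directly. The 12 N is inferred from how far the key sprang back, and that picture may have been taken while the arm was still settling.

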